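# Tip milling balls into a tray under a low bench shelf

### The arm

A 6-joint arm with a two-finger parallel gripper is mounted at the origin on the work surface. World frame = base frame: x ahead of the robot, y to its left, z up, the work surface at z = 0. Lengths are in m, angles in rad, forces in N, time in s.
With the tool pointing down it reaches from about 0.35 to 0.85 m from the base axis. Payload 8.1 kg.
Tool frame: the origin (TCP) lies midway between the tips of the shut fingers; the grasp point (between the pads) lies 19 mm behind it; z points along the fingers, y is the direction in which the jaws open and shut (so a half turn about z gives the same grasp; the last joint's range is limited). The gripper opens to 93 mm and grips with 3 to 60 N. Pads are 15 mm wide; open, the fingers measure 128 mm over their backs; the gripper's body (75 mm by 188 mm) begins 65 mm behind the grasp point.
Start: joints at [-1.398, 0.13, 1.488, -0, 1.523, -0.085], TCP at [0.153, -0.58, 0.219] pointing down, gripper open.
Joint ranges: [-2.96, 2.96], [-0.89, 2.26], [0.02, 2.5], [-1.34, 4.48], [0, 2.73], [-2.66, 2.66]. Speed limits (rad/s): [2.39, 2.39, 2.79, 3.14, 3.14, 3.14].

### API

Orientations are given as a rotation vector (axis times angle).
In Python, from plant import robot gives the robot as it stands. The module is installed in compiled form; this text tells all that it offers.
- The arm moves only by the shell command python3 -m pendant 'ROWS' [FORCE]. ROWS is JSON, a list of rows, each an object with "translation": the shift along the tool's x, y, z in mm, a list of three; "twist": the turn, a rotation vector about the tool's x, y, z in rad, a list of three; "grip": the opening, from -1 (shut) to 1 (fully open). A call has exactly 10 rows; each row shifts and turns the pose as measured when the row begins, along the tool's axes as they then stand; what a row does not reach is not made up. A row lasts 1/10 s, in which the tool goes at most 50 mm and 8.59 degrees, less where a joint would pass 70% of its speed; a pose out of reach is approached as far as the arm can. A call is refused whole if a number of a shift passes 50 or a number of a turn 0.15, either way. A call with a gripper value outside its range is refused whole. The fingers move at their own pace and stop on an object; FORCE is the grip in N (left out, the last holds). Time passes only in rows, so rows that do not move let the fingers close, or fill a call up. It gives the time, the measured TCP pose, the force and the opening at its end, in the units of the state.
- robot.read_state(): the state, without advancing time (a new reading comes with each control period).
- robot.read_camera(name): name is "side" or "top"; returns (picture, depth): 384x512x3 uint8, red, green, blue; 384x512 float32, m along the optical axis (not along the pixel's ray), 0 where there is no reading.
- robot.camera_info(name): a dict with "vertical_fov" (degrees; the focal length in pixels is half the picture's height over the tangent of half this angle, whatever the lens; pixels are square), "cx", "cy" (the principal point, pixels), "cam_to_world" (4x4, takes a point from camera to world coordinates). Camera axes: x right, y up, looking along -z (the intrinsics and any distortion apply to the point x, -y, -z); pixel columns grow to the right and rows downward; lengths in m; the calibration is good to about 2 mm. A picture is of the moment at which its call begins. camera_info takes no time and is no camera call.
- robot.close_job(): hands the job in, once; it reports no verdict.
The state is a dict: "t": time; "q": joint angles; "dq": joint speeds; "joint_torque": joint torques, N m; "tool_pos": TCP position; "orientation": TCP orientation; "force": force on the tool from outside, world axes, zero at the start; "wrist_torque": the same for the moment, N m; "opening": finger opening in m.
Only numpy, scipy, OpenCV 4.12 (cv2) and the standard library are available. Lean on these libraries where they do the work, as an engineer would, in place of code of your own. Each camera call takes 0.05 s, during which the arm holds its last target. There are 200 camera calls.

### The job

Take the tall white beaker by its black handle, reach it in under the low clear shelf and tip it there so that all four steel balls end up in the blue tray, without bumping the shelf. Then stand the empty beaker upright again, wholly on its round black mat, and let go; leave the tray, the culture plates, the bottle and the tip box where they are.

Things in the scene. Friction and masses are not known exactly. Their poses are not given: they have to be found in the camera images.
- beaker: Tall open white beaker, 140 mm high, outer diameter 62 mm at the foot widening to 84 mm at the rim, wall 3 mm, floor 5 mm, 0.15 kg. Origin: centre of its underside; z up its axis. Black handle straight out along its -x (see beaker_grip). Starts standing on the mat with the four balls in it. As it widens upwards, the balls roll out once it is tipped just past level (about 95 degrees from upright).
- beaker_grip (a point): Good grip point on the handle's axis: 140 mm from the beaker's axis along its -x, 85 mm above its underside. The handle is a level octagonal bar, 18 mm across flats (flats every 45 degrees, so it can be gripped from above or leaning 45 degrees to either side), ending 170 mm from the beaker's axis. Axes as the beaker's.
- beaker_rim (a point): Centre of the beaker's mouth, 140 mm above its underside.
- ball0_center (a point): Centre of a loose stainless steel ball, 16 mm diameter, 17 g; starts in the beaker.
- ball1_center (a point): Centre of a second such ball.
- ball2_center (a point): Centre of a third such ball.
- ball3_center (a point): Centre of a fourth such ball.
- tray: Blue open rectangular tray, 110 mm (its x) by 240 mm (its y), walls 40 mm high and 4 mm thick, 0.9 kg, loose on the bench under the shelf. Origin: centre of its underside.
- shelf: Low fixed shelf: clear board 160 mm (its x) by 380 mm (its y), 12 mm thick, underside 225 mm above the bench, red strip on its front (-x) edge. Two 20 mm square columns at the rear (x +70, y -170 and +170 mm); bracket bars along x under the board at y -170 and +170 mm hang 12 mm lower. Front and sides open. Origin: on the bench below the board's centre; z up.
- mat: Round black rubber mat fixed on the bench, 140 mm diameter, 4 mm thick, origin at the centre of its underside; left or right of the shelf.
- plates: Two stacked culture plates, 86 x 128 mm, 40 mm high, origin at the centre of the underside; bystander on the other side of the shelf from the mat.
- bottle: Amber bottle with orange cap, 56 mm diameter, 120 mm high, origin at the centre of the underside; bystander.
- tipbox: Green tip box with clear lid, 80 x 120 mm, 62 mm high, origin at the centre of the underside; bystander.
Not all that is in view belongs to the job. Of the things that look like the mat, the middle-sized one is meant.

How it is judged:
By the outcome, as a careful person would: the job done as asked, in the order asked, and still so for the second after the job is handed in, with the robot touching nothing.
It also fails if it takes over 69 s, if anything falls off the work surface, if the arm or the gripper's body presses on something with over 40 N, if the wrist force passes 120 N, or if a joint passes its speed limit or range.

## Working session

There is one attempt and no reset: what is moved stays moved. The work goes in short steps, Python scripts to look and compute and a shell command to move; the robot and the scene stay as the last step left them, time stands still between calls to the robot, and variables do not carry over. Pictures are saved under pics/ and viewed, about 8 in all and at most 12, crops included, and the job is handed in when it is done.

```bash
mkdir -p pics
python3 - <<'E'
from plant import robot
import cv2,numpy as np
for n in("top","side"):
    p,d=robot.read_camera(n); np.savez(n+"0.npz",p=p,d=d)
    cv2.imwrite(f"pics/{n}0.png",cv2.cvtColor(p,cv2.COLOR_RGB2BGR))
    i=robot.camera_info(n);print(n,{k:(np.round(v,4).tolist() if not isinstance(v,str) else v) for k,v in i.items()},(d>0).mean())
print(robot.read_state())
E
```

```text
top {'vertical_fov': 54.7158, 'cx': 257.3589, 'cy': 187.6187, 'cam_to_world': [[0.0177, 0.9947, -0.1009, 0.4729], [-0.9998, 0.0186, 0.0078, 0.0381], [0.0096, 0.1007, 0.9949, 1.1104], [0.0, 0.0, 0.0, 1.0]]} 0.9957936604817709
side {'vertical_fov': 48.3151, 'cx': 255.0236, 'cy': 188.9949, 'cam_to_world': [[-0.9966, 0.072, -0.0405, 0.5048], [-0.0808, -0.7491, 0.6576, 0.7968], [0.017, 0.6586, 0.7523, 0.9421], [0.0, 0.0, 0.0, 1.0]]} 0.9958597819010416
{'t': 0.1, 'q': array([-1.39840236e+00,  1.31099976e-01,  1.48915779e+00,  1.75750072e-05,
        1.52300572e+00, -8.54046729e-02]), 'dq': array([ 6.61332110e-04, -5.08727894e-04, -3.73381747e-03, -8.37944338e-05,
       -7.66898964e-04,  3.23557478e-04]), 'joint_torque': array([ 3.92522179e-05, -5.61341143e+01, -4.93097448e+01,  7.70348101e-02,
        2.90940050e-02, -6.86730118e-05]), 'tool_pos': array([ 0.15290878, -0.57965963,  0.2176907 ]), 'orientation': array([-3.11387395e+00, -4.03612719e-01,  8.65232010e-05]), 'force': array([-0.44810354, -0.19197709, -0.36324624]), 'wrist_torque': array([-0.04477893,  0.02312201, -0.05551814]), 'opening': 0.09299514905704508}
```

View pics/top0.png

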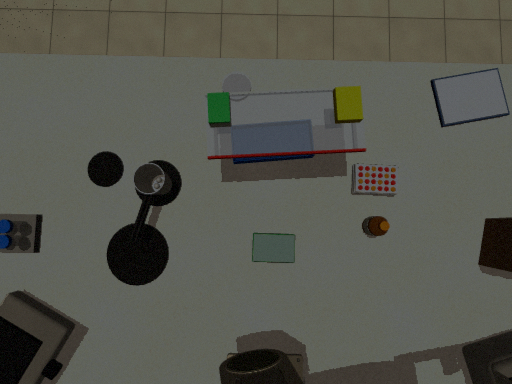

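View pics/side0.png

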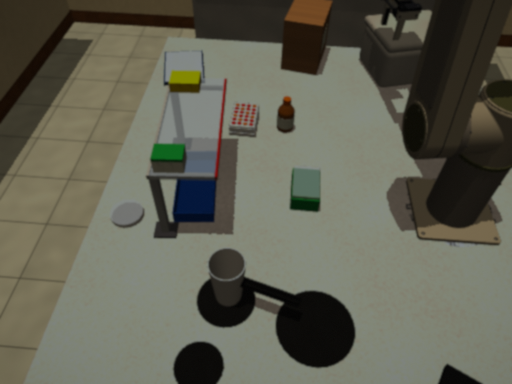

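The top view shows three black discs: small at (105,169), medium at (160,183) with the beaker on it, and large at (138,254). The medium one is the mat. The beaker rim is near (151,178), and its handle runs to about (141,222), over the large disc. The tray is at (272,140), under the shelf with the red strip at row 155. The bystanders are the plates or tip box at (273,247) and (375,180), and the bottle at (376,226).

```bash
cat > h.py <<'E'
import numpy as np,cv2
from plant import robot
def K(n):
    i=robot.camera_info(n);f=192/np.tan(np.radians(i["vertical_fov"])/2);return f,i["cx"],i["cy"],np.array(i["cam_to_world"])
def ray(n,uv,z):
    f,cx,cy,T=K(n);uv=np.atleast_2d(uv).astype(float)
    d=np.c_[(uv[:,0]-cx)/f,-(uv[:,1]-cy)/f,-np.ones(len(uv))]@T[:3,:3].T;o=T[:3,3]
    return o+d*((z-o[2])/d[:,2])[:,None]
def cloud(n,d):
    f,cx,cy,T=K(n);v,u=np.mgrid[:384,:512]
    return (np.stack([(u-cx)/f*d,-(v-cy)/f*d,-d],-1))@T[:3,:3].T+T[:3,3]
def proj(n,P):
    f,cx,cy,T=K(n);c=(np.atleast_2d(P)-T[:3,3])@T[:3,:3]
    return np.c_[cx+f*c[:,0]/-c[:,2],cy-f*c[:,1]/-c[:,2]]
E
python3 - <<'E'
from h import *
np.set_printoptions(precision=4,suppress=True)
for n in("top","side"):
    z=np.load(n+"0.npz");p,d=z["p"],z["d"];C=cloud(n,d);hsv=cv2.cvtColor(p,cv2.COLOR_RGB2HSV)
    H,S,V=cv2.split(hsv)
    m={"red":((H<6)|(H>174))&(S>150)&(V>90),"blue":(H>105)&(H<125)&(S>90)&(V>40),"black":(V<45),"blueweak":(H>105)&(H<125)&(S>50)&(V>40)}
    for k,a in m.items():
        cs,_=cv2.findContours(a.astype(np.uint8),cv2.RETR_EXTERNAL,cv2.CHAIN_APPROX_NONE)
        for c in cs:
            if cv2.contourArea(c)<120:continue
            mm=np.zeros(a.shape,np.uint8);cv2.drawContours(mm,[c],-1,1,-1);q=C[(mm>0)&a&(d>0)]
            print(n,k,cv2.boundingRect(c),cv2.contourArea(c),"med",np.median(q,0),"lo",np.percentile(q,2,axis=0),"hi",np.percentile(q,98,axis=0))
# points by height near beaker
C=cloud("top",np.load("top0.npz")["d"])
r=(C[...,1]>0.1)&(C[...,1]<.45)&(C[...,0]>.2)&(C[...,0]<.75)
for lo,hi in((.07,.11),(.125,.16)):
    q=C[r&(C[...,2]>lo)&(C[...,2]<hi)];print(lo,len(q),q.mean(0),q.min(0),q.max(0))
q=C[(C[...,2]>.2)&(C[...,2]<.26)&(C[...,0]>.45)&(abs(C[...,1])<.4)];print("board",len(q),np.percentile(q,[1,50,99],axis=0))
p=np.load("top0.npz")["p"];a=cv2.resize(p[60:300,80:330],None,fx=3,fy=3,interpolation=2)
a=np.clip(a*1.8,0,255).astype(np.uint8)
cv2.imwrite("pics/c1.png",cv2.cvtColor(a,cv2.COLOR_RGB2BGR)[:600])
E
```

```text
top red (208, 149, 158, 9) 123.5 med [ 0.646  -0.0382  0.2373] lo [ 0.6327 -0.2136  0.2344] hi [0.659  0.1439 0.2408]
top black (219, 349, 86, 35) 2261.5 med [0.2004 0.0209 0.3643] lo [ 0.1838 -0.0475  0.25  ] hi [0.21   0.0945 0.4465]
top black (462, 331, 50, 53) 1847.5 med [ 0.1452 -0.575   0.089 ] lo [ 0.0615 -0.6754  0.0206] hi [ 0.1775 -0.4926  0.3076]
top black (0, 316, 43, 68) 1783.5 med [0.1799 0.5783 0.2275] lo [0.1111 0.5294 0.2134] hi [0.2412 0.6143 0.2309]
top black (10, 291, 65, 93) 1007.0 med [0.1868 0.5872 0.042 ] lo [0.0387 0.5458 0.0113] hi [0.2713 0.7027 0.0627]
top black (5, 220, 27, 31) 552.5 med [0.4335 0.6876 0.0545] lo [0.3934 0.6803 0.0271] hi [0.4725 0.7404 0.1172]
top black (478, 218, 34, 54) 1441.5 med [ 0.4314 -0.6405  0.0702] lo [ 0.37   -0.6555  0.0034] hi [ 0.5029 -0.6276  0.1333]
top black (362, 217, 24, 19) 169.5 med [ 0.4713 -0.2888  0.0645] lo [ 0.4518 -0.3132  0.0061] hi [ 0.4998 -0.2817  0.1106]
top black (34, 215, 8, 38) 175.5 med [0.439  0.6673 0.0164] lo [0.3865 0.6648 0.0016] hi [0.4911 0.6698 0.0314]
top black (134, 164, 28, 29) 477.5 med [0.
[... 1389 characters left out ...]
82.0 med [ 0.0286 -0.0199  0.394 ] lo [-0.001  -0.0555  0.3918] hi [0.0587 0.0091 0.3963]
side black (0, 0, 512, 227) 29476.0 med [ 0.1912 -0.033   0.1416] lo [-0.0304 -2.2965 -0.7276] hi [2.1568 0.0896 0.5987]
side blueweak (173, 179, 43, 36) 1233.5 med [0.7211 0.0272 0.0046] lo [ 0.6618 -0.0407  0.0007] hi [0.7735 0.1523 0.2248]
side blueweak (185, 159, 29, 13) 289.5 med [0.6747 0.1219 0.2369] lo [0.6449 0.1009 0.2344] hi [0.7052 0.1396 0.2394]
0.07 676 [0.5255 0.3381 0.0947] [0.4272 0.2779 0.0704] [0.627  0.3742 0.1097]
0.125 239 [0.5935 0.3227 0.1383] [0.5512 0.2749 0.1251] [0.6312 0.3578 0.1485]
board 8743 [[ 0.6363 -0.2184  0.2317]
 [ 0.7081 -0.0281  0.2367]
 [ 0.803   0.1535  0.2507]]
```

View pics/c1.png

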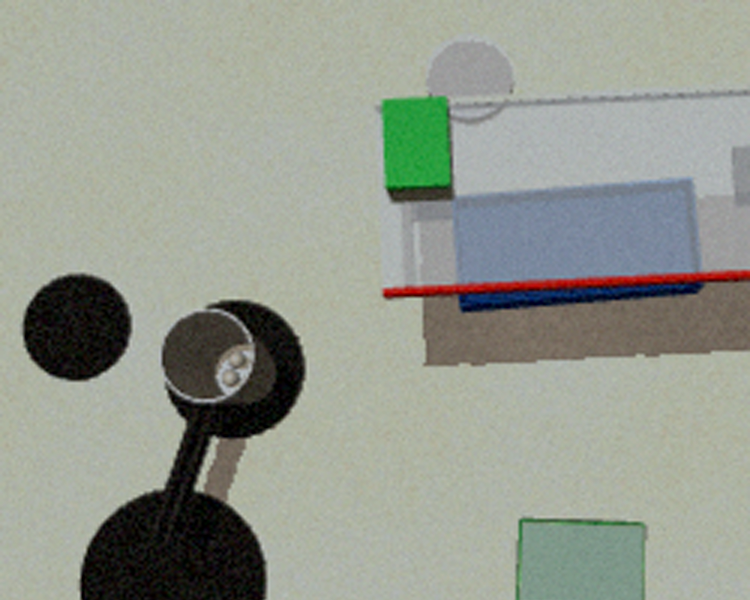

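The crop confirms the choice. The beaker rim is at crop (208,357) with two or more balls in it, on the medium mat at (235,368). Its handle runs to (170,535), over the large decoy disc. Next I'll measure these precisely.

```bash
cat > meas.py <<'E'
from h import *
from scipy.optimize import least_squares
np.set_printoptions(precision=4,suppress=True)
def circ(P,R,c0):
    r=least_squares(lambda c:np.hypot(*(P-c[:2]).T)-R,c0,loss="soft_l1",f_scale=.0015);return r.x,np.median(abs(r.fun))
for n in("top","side"):
    z=np.load(n+"0.npz");p,d=z["p"],z["d"];C=cloud(n,d);g=p.max(2)
    # mat edge: pixels at black/bench boundary, cast onto z=.004
    e=cv2.morphologyEx((g<60).astype(np.uint8),cv2.MORPH_GRADIENT,np.ones((3,3)))>0
    v,u=np.nonzero(e);P=ray(n,np.c_[u,v],.004)[:,:2];c=np.array([.59,.31])
    for w in(.03,.012,.006):
        k=abs(np.hypot(*(P-c).T)-.07)<w;c,r=circ(P[k],.07,c)
    print(n,"mat",c,r,k.sum())
    # rim: depth points near z .144
    k=(C[...,2]>.132)&(C[...,2]<.155)&(abs(C[...,0]-.59)<.07)&(abs(C[...,1]-.325)<.07)
    v,u=np.nonzero(k);P=ray(n,np.c_[u,v],.144)[:,:2];q=C[k]
    b=cv2.minEnclosingCircle(P.astype(np.float32));print(n,"rim",b,circ(P,.0405,b[0]),np.median(q,0))
    # handle: points at height .07-.11 at distance>55mm from rim
    k=(C[...,2]>.075)&(C[...,2]<.11)&(np.hypot(C[...,0]-.59,C[...,1]-.325)>.055)&(np.hypot(C[...,0]-.59,C[...,1]-.325)<.2)
    q=C[k];m=q.mean(0);dd=np.linalg.svd(q[:,:2]-m[:2])[2][0];t=(q[:,:2]-m[:2])@dd
    print(n,"handle",len(q),m,dd,np.degrees(np.arctan2(dd[1],dd[0])),"ends",m[:2]+dd*t.min(),m[:2]+dd*t.max(),"zmax",np.percentile(q[:,2],[5,50,95]))
# tray
for n,uv,zz in(("top",[[455,197],[692,180]],.04),("top",[[698,293],[462,310]],0.0)):
    print("tray",ray(n,np.array(uv)/3+[80,60],zz))
q=np.load("side0.npz");C=cloud("side",q["d"]);hsv=cv2.cvtColor(q["p"],cv2.COLOR_RGB2HSV)
k=(hsv[...,0]>105)&(hsv[...,0]<130)&(hsv[...,1]>90)&(C[...,2]<.05)&(C[...,2]>.03);Q=C[k];print("tray side rim",len(Q),Q.min(0),Q.max(0))
C=cloud("top",np.load("top0.npz")["d"])
for nm,(x0,x1,y0,y1) in dict(green=(.3,.5,-.1,.12),dots=(.5,.65,-.4,-.2),bottle=(.42,.5,-.4,-.2)).items():
    k=(C[...,0]>x0)&(C[...,0]<x1)&(C[...,1]>y0)&(C[...,1]<y1)&(C[...,2]>.03);print(nm,C[k].min(0),C[k].max(0))
print("redends",ray("top",[[208,157],[365,150]],.231))
E
python3 meas.py
```

```text
top mat [0.5942 0.3282] 0.0022346051454255195 365
top rim ((0.5900102257728577, 0.314930260181427), 0.042966488748788834) (array([0.5905, 0.3144]), np.float64(0.0013123911163081814)) [0.5915 0.327  0.1421]
top handle 387 [0.4816 0.3463 0.0967] [-0.9584  0.2853] 163.4228981424004 ends [0.5365 0.3299] [0.4283 0.3621] zmax [0.0887 0.0976 0.1016]
side mat [0.5955 0.3276] 0.0016730177368925667 400
side rim ((0.5916554927825928, 0.31841206550598145), 0.044549234211444855) (array([0.5908, 0.3184]), np.float64(0.0019477489049949913)) [0.5929 0.3053 0.1412]
side handle 579 [0.4817 0.351  0.0961] [-0.9593  0.2825] 163.5900502865389 ends [0.5365 0.3349] [0.4297 0.3663] zmax [0.0885 0.0975 0.1013]
tray [[ 0.7635  0.1087  0.04  ]
 [ 0.7854 -0.1244  0.04  ]]
tray [[ 0.6801 -0.1369  0.    ]
 [ 0.658   0.1014  0.    ]]
tray side rim 227 [ 0.6585 -0.0161  0.03  ] [0.7766 0.1134 0.0458]
green [ 0.3706 -0.0776  0.0324] [0.4729 0.0417 1.1104]
dots [ 0.5015 -0.3793  0.0302] [ 0.65   -0.2527  0.084 ]
bottle [ 0.4507 -0.3327  0.0313] [ 0.4995 -0.2811  0.1231]
redends [[ 0.6337  0.1509  0.231 ]
 [ 0.6582 -0.227   0.231 ]]
```

```bash
cat > plan.py <<'E'
import numpy as np,json
from scipy.spatial.transform import Rotation as Ro,Slerp
from plant import robot
def pose(g,psi,lean):   # g: grip point on the handle, psi: handle-out yaw deg, lean deg (+: body to +y)
    c,s=np.cos(np.radians(psi)),np.sin(np.radians(psi))
    R=Ro.from_matrix(np.array([[c,s,0],[s,-c,0],[0,0,-1.]]))*Ro.from_euler("x",lean,degrees=True)
    return np.array(g)+R.apply([0,0,.019]),R
def now():
    s=robot.read_state();return s["tool_pos"],Ro.from_rotvec(s["orientation"])
def plan(segs,grip,start=None):   # segs: list of (pos,R,n)
    p,R=start or now();rows=[];worst=0
    for P,Q,n in segs:
        p0,sl=p,Slerp([0,1],Ro.concatenate([R,Q]))
        for k in range(1,n+1):
            t=np.round(R.inv().apply(p0+(P-p0)*k/n-p)*1e3).astype(int)
            w=np.round((R.inv()*sl(k/n)).as_rotvec(),2)
            rows.append({"translation":t.tolist(),"twist":(w+0.).tolist(),"grip":grip});worst=max(worst,np.linalg.norm(t)/50,np.linalg.norm(w)/.15)
            p=p+R.apply(t/1e3);R=R*Ro.from_rotvec(w)
    for i in range(0,len(rows),10):print(json.dumps(rows[i:i+10]).replace(" ",""))
    print("worst",round(worst,2),"end",np.round(p,4));return p,R
def where():   # grip point, handle yaw, lean as they stand
    s=robot.read_state();p,R=now();M=R.as_matrix();g=p-.019*M[:,2]
    psi=np.degrees(np.arctan2(M[1,0],M[0,0]));Rv=pose(g,psi,0)[1]
    print("t",round(s["t"],2),"grip pt",np.round(g,4),"psi %.1f"%psi,"pitch %.1f"%np.degrees(np.arcsin(M[2,0])),"lean %.1f"%np.degrees((Rv.inv()*R).as_rotvec()[0]),"open %.4f"%s["opening"],"F",np.round(s["force"],1),"q",np.round(s["q"],2))
E
python3 - <<'E'
from plan import *
where()
G=np.array([.4565,.3563,.089])
a=pose([.45,-.2,.30],85,0);b=pose([.45,.16,.30],145,15)
c,R=pose(G,163.5,45);c=c-R.apply([0,0,.1])
plan([(*a,10),(*b,10),(c,R,10)],1)
E
```

```text
t 0.1 grip pt [ 0.1529 -0.5797  0.2367] psi 14.8 pitch 0.0 lean 0.1 open 0.0930 F [-0.4 -0.2 -0.4] q [-1.4   0.13  1.49  0.    1.52 -0.09]
[{"translation":[38,-29,-6],"twist":[0.0,0.0,-0.12],"grip":1},{"translation":[42,-24,-7],"twist":[0.0,0.0,-0.13],"grip":1},{"translation":[45,-19,-6],"twist":[0.0,0.0,-0.12],"grip":1},{"translation":[46,-14,-6],"twist":[0.0,0.0,-0.12],"grip":1},{"translation":[47,-7,-6],"twist":[0.0,0.0,-0.12],"grip":1},{"translation":[49,-2,-7],"twist":[0.0,0.0,-0.13],"grip":1},{"translation":[48,4,-6],"twist":[0.0,0.0,-0.12],"grip":1},{"translation":[47,10,-6],"twist":[0.0,0.0,-0.12],"grip":1},{"translation":[45,16,-6],"twist":[0.0,0.0,-0.12],"grip":1},{"translation":[44,21,-7],"twist":[0.0,0.0,-0.13],"grip":1}]
[{"translation":[35,-3,0],"twist":[0.02,-0.01,-0.1],"grip":1},{"translation":[36,0,0],"twist":[0.03,-0.02,-0.11],"grip":1},{"translation":[35,4,-1],"twist":[0.02,-0.01,-0.1],"grip":1},{"translation":[35,8,-2],"twist":[0.03,-0.01,-0.1],"grip":1},{"translation":[34,11,-2],"twist":[0.02,-0.02,-0.11],"grip":1},{"translation":[32,15,-3],"twist":[0.02,-0.01,-0
[... 224 characters left out ...]
7],"twist":[0.03,-0.02,-0.11],"grip":1}]
[{"translation":[12,25,7],"twist":[0.05,-0.02,-0.03],"grip":1},{"translation":[12,26,6],"twist":[0.05,-0.01,-0.03],"grip":1},{"translation":[11,27,4],"twist":[0.06,-0.02,-0.02],"grip":1},{"translation":[11,27,3],"twist":[0.05,-0.01,-0.03],"grip":1},{"translation":[10,27,1],"twist":[0.05,-0.02,-0.03],"grip":1},{"translation":[9,27,-1],"twist":[0.05,-0.02,-0.03],"grip":1},{"translation":[8,28,-2],"twist":[0.05,-0.01,-0.03],"grip":1},{"translation":[7,28,-3],"twist":[0.05,-0.02,-0.02],"grip":1},{"translation":[7,28,-6],"twist":[0.06,-0.01,-0.03],"grip":1},{"translation":[5,28,-6],"twist":[0.05,-0.02,-0.03],"grip":1}]
worst 0.99 end [0.4733 0.4112 0.1457]
```

```bash
python3 -m pendant '[{"translation":[38,-29,-6],"twist":[0,0,-0.12],"grip":1},{"translation":[42,-24,-7],"twist":[0,0,-0.13],"grip":1},{"translation":[45,-19,-6],"twist":[0,0,-0.12],"grip":1},{"translation":[46,-14,-6],"twist":[0,0,-0.12],"grip":1},{"translation":[47,-7,-6],"twist":[0,0,-0.12],"grip":1},{"translation":[49,-2,-7],"twist":[0,0,-0.13],"grip":1},{"translation":[48,4,-6],"twist":[0,0,-0.12],"grip":1},{"translation":[47,10,-6],"twist":[0,0,-0.12],"grip":1},{"translation":[45,16,-6],"twist":[0,0,-0.12],"grip":1},{"translation":[44,21,-7],"twist":[0,0,-0.13],"grip":1}]'
python3 - <<'E'
from plan import *
where()
G=np.array([.4565,.3563,.089])
b=pose([.45,.16,.30],145,15)
c,R=pose(G,163.5,45);c=c-R.apply([0,0,.1])
plan([(*b,10),(c,R,10)],.1)
E
```

```text
t: 1.1
tool_pos: [0.4457, -0.1849, 0.2768]
orientation: [-2.265, -2.161, -0.006]
force: [-0.3, -0.4, -0.4]
opening: 0.0933
t 1.1 grip pt [ 0.4458 -0.1851  0.2958] psi 87.3 pitch 0.6 lean 0.3 open 0.0933 F [-0.3 -0.4 -0.4] q [-0.51 -0.2   1.71  0.01  1.65 -0.46]
[{"translation":[34,-1,0],"twist":[0.02,-0.01,-0.1],"grip":0.1},{"translation":[34,2,-1],"twist":[0.03,-0.02,-0.1],"grip":0.1},{"translation":[34,5,-1],"twist":[0.02,-0.01,-0.1],"grip":0.1},{"translation":[33,8,-2],"twist":[0.03,-0.02,-0.1],"grip":0.1},{"translation":[32,12,-2],"twist":[0.02,-0.01,-0.1],"grip":0.1},{"translation":[30,15,-3],"twist":[0.02,-0.02,-0.1],"grip":0.1},{"translation":[29,18,-5],"twist":[0.03,-0.01,-0.1],"grip":0.1},{"translation":[27,20,-5],"twist":[0.02,-0.02,-0.1],"grip":0.1},{"translation":[24,23,-6],"twist":[0.03,-0.01,-0.1],"grip":0.1},{"translation":[22,25,-7],"twist":[0.02,-0.01,-0.1],"grip":0.1}]
[{"translation":[13,25,7],"twist":[0.05,-0.02,-0.03],"grip":0.1},{"translation":[11,26,6],"twist":[0.05,-0.01,-0.03],"grip":0.1},{"translation":[12,26,5],"twist":[0.06,-0.02,-0.02],"grip":0.1},{"translation":[10,27,2],"twist":[0.05,-0.02,-0.03],"grip":0.1},{"translation":[10,28,1],"twist":[0.05,-0.01,-0.03],"grip":0.1},{"translation":[9,27,0],"twist":[0.05,-0.02,-0.03],"grip":0.1},{"translation":[9,28,-2],"twist":[0.05,-0.02,-0.03],"grip":0.1},{"translation":[7,28,-4],"twist":[0.06,-0.01,-0.02],"grip":0.1},{"translation":[7,28,-5],"twist":[0.05,-0.02,-0.03],"grip":0.1},{"translation":[6,27,-7],"twist":[0.05,-0.02,-0.03],"grip":0.1}]
worst 0.71 end [0.4724 0.4114 0.1466]
```

```bash
python3 -m pendant '[{"translation":[34,-1,0],"twist":[0.02,-0.01,-0.1],"grip":0.1},{"translation":[34,2,-1],"twist":[0.03,-0.02,-0.1],"grip":0.1},{"translation":[34,5,-1],"twist":[0.02,-0.01,-0.1],"grip":0.1},{"translation":[33,8,-2],"twist":[0.03,-0.02,-0.1],"grip":0.1},{"translation":[32,12,-2],"twist":[0.02,-0.01,-0.1],"grip":0.1},{"translation":[30,15,-3],"twist":[0.02,-0.02,-0.1],"grip":0.1},{"translation":[29,18,-5],"twist":[0.03,-0.01,-0.1],"grip":0.1},{"translation":[27,20,-5],"twist":[0.02,-0.02,-0.1],"grip":0.1},{"translation":[24,23,-6],"twist":[0.03,-0.01,-0.1],"grip":0.1},{"translation":[22,25,-7],"twist":[0.02,-0.01,-0.1],"grip":0.1}]'
python3 -m pendant '[{"translation":[13,25,7],"twist":[0.05,-0.02,-0.03],"grip":0.1},{"translation":[11,26,6],"twist":[0.05,-0.01,-0.03],"grip":0.1},{"translation":[12,26,5],"twist":[0.06,-0.02,-0.02],"grip":0.1},{"translation":[10,27,2],"twist":[0.05,-0.02,-0.03],"grip":0.1},{"translation":[10,28,1],"twist":[0.05,-0.01,-0.03],"grip":0.1},{"translation":[9,27,0],"twist":[0.05,-0.02,-0.03],"grip":0.1},{"translation":[9,28,-2],"twist":[0.05,-0.02,-0.03],"grip":0.1},{"translation":[7,28,-4],"twist":[0.06,-0.01,-0.02],"grip":0.1},{"translation":[7,28,-5],"twist":[0.05,-0.02,-0.03],"grip":0.1},{"translation":[6,27,-7],"twist":[0.05,-0.02,-0.03],"grip":0.1}]'
python3 - <<'E'
from plan import *
where()
G=np.array([.4565,.3563,.089])
c,R=pose(G,163.5,45)
plan([(c-R.apply([0,0,.06]),R,4),(c,R,6)],.1)
E
```

```text
t: 2.1
tool_pos: [0.4389, 0.1709, 0.2795]
orientation: [-0.844, -2.911, 0.396]
force: [0.6, 0.6, -0.4]
opening: 0.0511
t: 3.1
tool_pos: [0.4469, 0.4373, 0.135]
orientation: [-0.309, -2.786, 1.199]
force: [0.5, 0.4, 0.5]
opening: 0.051
t 3.1 grip pt [0.45   0.4507 0.148 ] psi 167.2 pitch 0.3 lean 46.6 open 0.0510 F [0.5 0.4 0.5] q [ 0.89  1.05  0.6  -0.41  2.21 -0.59]
[{"translation":[-7,-5,12],"twist":[-0.01,0.01,0.01],"grip":0.1},{"translation":[-8,-5,11],"twist":[0.0,0.01,0.01],"grip":0.1},{"translation":[-7,-6,11],"twist":[-0.01,0.01,0.02],"grip":0.1},{"translation":[-8,-5,12],"twist":[-0.01,0.01,0.01],"grip":0.1},{"translation":[0,0,10],"twist":[0.0,0.0,0.0],"grip":0.1},{"translation":[0,0,10],"twist":[0.0,0.0,0.0],"grip":0.1},{"translation":[0,0,10],"twist":[0.0,0.0,0.0],"grip":0.1},{"translation":[0,0,10],"twist":[0.0,0.0,0.0],"grip":0.1},{"translation":[0,0,10],"twist":[0.0,0.0,0.0],"grip":0.1},{"translation":[0,0,10],"twist":[0.0,0.0,0.0],"grip":0.1}]
worst 0.31 end [0.4525 0.3431 0.0755]
```

```bash
python3 -m pendant '[{"translation":[-7,-5,12],"twist":[-0.01,0.01,0.01],"grip":0.1},{"translation":[-8,-5,11],"twist":[0,0.01,0.01],"grip":0.1},{"translation":[-7,-6,11],"twist":[-0.01,0.01,0.02],"grip":0.1},{"translation":[-8,-5,12],"twist":[-0.01,0.01,0.01],"grip":0.1},{"translation":[0,0,0],"twist":[0,0,0],"grip":0.1},{"translation":[0,0,0],"twist":[0,0,0],"grip":0.1},{"translation":[0,0,0],"twist":[0,0,0],"grip":0.1},{"translation":[0,0,0],"twist":[0,0,0],"grip":0.1},{"translation":[0,0,0],"twist":[0,0,0],"grip":0.1},{"translation":[0,0,0],"twist":[0,0,0],"grip":0.1}]'
python3 - <<'E'
from plan import *
where()
G=np.array([.4565,.3563,.089])
c,R=pose(G,163.5,45)
plan([(c-R.apply([0,0,.04]),R,3),(c,R,7)],.1)
from h import *
p,d=robot.read_camera("side");a=cv2.resize(p[180:380,160:420],None,fx=3,fy=3,interpolation=2)
cv2.imwrite("pics/s1.png",cv2.cvtColor(np.clip(a*1.6,0,255).astype(np.uint8),cv2.COLOR_RGB2BGR))
E
```

```text
t: 4.1
tool_pos: [0.46, 0.3815, 0.1028]
orientation: [-0.388, -2.762, 1.172]
force: [-0.4, -0.7, 0.3]
opening: 0.051
t 4.1 grip pt [0.4639 0.3946 0.116 ] psi 163.8 pitch 0.4 lean 46.0 open 0.0510 F [-0.4 -0.7  0.3] q [ 0.81  0.96  0.79 -0.39  2.1  -0.55]
[{"translation":[-1,-3,2],"twist":[-0.01,0.0,0.0],"grip":0.1},{"translation":[-2,-2,2],"twist":[0.0,0.0,0.01],"grip":0.1},{"translation":[-1,-3,3],"twist":[-0.01,0.0,0.0],"grip":0.1},{"translation":[0,0,6],"twist":[0.0,0.0,0.0],"grip":0.1},{"translation":[0,0,5],"twist":[0.0,0.0,0.0],"grip":0.1},{"translation":[0,0,6],"twist":[0.0,0.0,0.0],"grip":0.1},{"translation":[0,0,6],"twist":[0.0,0.0,0.0],"grip":0.1},{"translation":[0,0,5],"twist":[0.0,0.0,0.0],"grip":0.1},{"translation":[0,0,6],"twist":[0.0,0.0,0.0],"grip":0.1},{"translation":[0,0,6],"twist":[0.0,0.0,0.0],"grip":0.1}]
worst 0.12 end [0.4528 0.3431 0.0752]
```

View pics/s1.png

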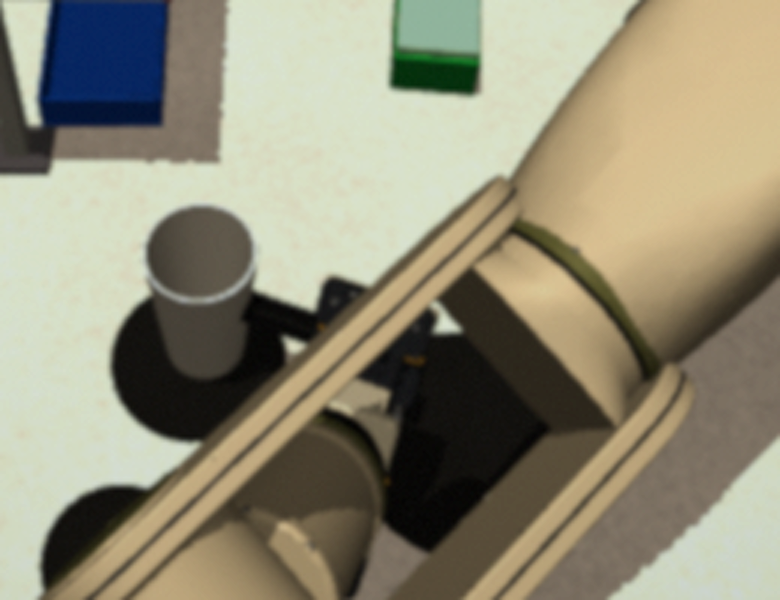

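The side crop shows the leaned fingers straddling the handle at crop (330-420, 290-350), clear of the beaker at (200,290). The wrist fork is large, so I'll watch it near the shelf. I'll finish the approach now.

```bash
python3 -m pendant '[{"translation":[-1,-3,2],"twist":[-0.01,0,0],"grip":0.1},{"translation":[-2,-2,2],"twist":[0,0,0.01],"grip":0.1},{"translation":[-1,-3,3],"twist":[-0.01,0,0],"grip":0.1},{"translation":[0,0,6],"twist":[0,0,0],"grip":0.1},{"translation":[0,0,6],"twist":[0,0,0],"grip":0.1},{"translation":[0,0,6],"twist":[0,0,0],"grip":0.1},{"translation":[0,0,6],"twist":[0,0,0],"grip":0.1},{"translation":[0,0,5],"twist":[0,0,0],"grip":0.1},{"translation":[0,0,0],"twist":[0,0,0],"grip":0.1},{"translation":[0,0,0],"twist":[0,0,0],"grip":0.1}]'
python3 - <<'E'
from plan import *
where()
c,R=pose(np.array([.4565,.3563,.089]),163.5,45)
plan([(c,R,3)],.1)
E
```

```text
t: 5.15
tool_pos: [0.4537, 0.3473, 0.0801]
orientation: [-0.405, -2.776, 1.147]
force: [-0.4, -0.9, 0.6]
opening: 0.0509
t 5.15 grip pt [0.4575 0.3601 0.0935] psi 163.4 pitch 0.0 lean 44.9 open 0.0509 F [-0.4 -0.9  0.6] q [ 0.79  0.88  0.96 -0.38  1.99 -0.53]
[{"translation":[0,0,2],"twist":[0.0,0.0,0.0],"grip":0.1},{"translation":[0,0,2],"twist":[0.0,0.0,0.0],"grip":0.1},{"translation":[0,0,2],"twist":[0.0,0.0,0.0],"grip":0.1}]
worst 0.04 end [0.4525 0.3432 0.0758]
```

```bash
python3 -m pendant '[{"translation":[0,0,2],"twist":[0,0,0],"grip":0.1},{"translation":[0,0,2],"twist":[0,0,0],"grip":0.1},{"translation":[0,0,2],"twist":[0,0,0],"grip":0.1},{"translation":[0,0,0],"twist":[0,0,0],"grip":-0.4},{"translation":[0,0,0],"twist":[0,0,0],"grip":-0.6},{"translation":[0,0,0],"twist":[0,0,0],"grip":-0.8},{"translation":[0,0,0],"twist":[0,0,0],"grip":-1},{"translation":[0,0,0],"twist":[0,0,0],"grip":-1},{"translation":[0,0,0],"twist":[0,0,0],"grip":-1},{"translation":[0,0,0],"twist":[0,0,0],"grip":-1}]' 60
python3 - <<'E'
from plan import *
where()
p,R=now();plan([(p+[0,0,.03],R,6)],-1)
E
```

```text
t: 6.15
tool_pos: [0.4527, 0.3437, 0.076]
orientation: [-0.405, -2.778, 1.146]
force: [-0.0, -0.2, -0.6]
opening: 0.022
t 6.15 grip pt [0.4566 0.3565 0.0894] psi 163.4 pitch -0.0 lean 44.8 open 0.0220 F [-0.  -0.2 -0.6] q [ 0.78  0.87  0.98 -0.38  1.98 -0.52]
[{"translation":[0,-4,-4],"twist":[0.0,0.0,0.0],"grip":-1},{"translation":[0,-3,-3],"twist":[0.0,0.0,0.0],"grip":-1},{"translation":[0,-4,-4],"twist":[0.0,0.0,0.0],"grip":-1},{"translation":[0,-3,-3],"twist":[0.0,0.0,0.0],"grip":-1},{"translation":[0,-4,-4],"twist":[0.0,0.0,0.0],"grip":-1},{"translation":[0,-3,-3],"twist":[0.0,0.0,0.0],"grip":-1}]
worst 0.11 end [0.4527 0.3436 0.1057]
```

```bash
python3 -m pendant '[{"translation":[0,0,0],"twist":[0,0,0],"grip":-1},{"translation":[0,0,0],"twist":[0,0,0],"grip":-1},{"translation":[0,0,0],"twist":[0,0,0],"grip":-1},{"translation":[0,0,0],"twist":[0,0,0],"grip":-1},{"translation":[0,-3,-3],"twist":[0,0,0],"grip":-1},{"translation":[0,-4,-4],"twist":[0,0,0],"grip":-1},{"translation":[0,-3,-3],"twist":[0,0,0],"grip":-1},{"translation":[0,-4,-4],"twist":[0,0,0],"grip":-1},{"translation":[0,-3,-3],"twist":[0,0,0],"grip":-1},{"translation":[0,-4,-4],"twist":[0,0,0],"grip":-1}]' 60
python3 - <<'E'
from plan import *
where()
from h import *
p,d=robot.read_camera("side");a=cv2.resize(p[180:380,160:420],None,fx=3,fy=3,interpolation=2)
cv2.imwrite("pics/s2.png",cv2.cvtColor(np.clip(a*1.6,0,255).astype(np.uint8),cv2.COLOR_RGB2BGR))
E
```

```text
t: 7.15
tool_pos: [0.452, 0.3434, 0.1064]
orientation: [-0.402, -2.775, 1.145]
force: [-0.3, -0.1, -3.5]
opening: 0.0221
t 7.15 grip pt [0.4558 0.3563 0.1199] psi 163.4 pitch 0.1 lean 44.9 open 0.0221 F [-0.3 -0.1 -3.5] q [ 0.78  0.84  0.97 -0.38  2.02 -0.54]
```

View pics/s2.png

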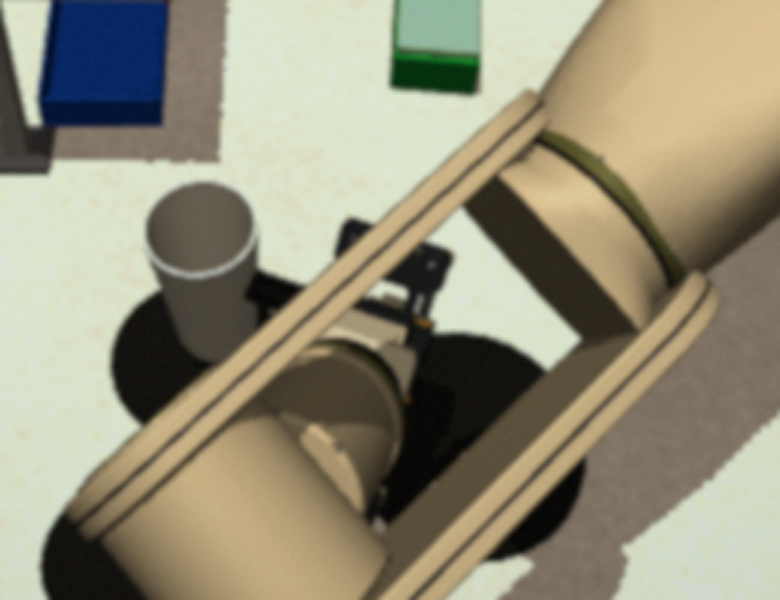

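The beaker is lifted level and upright, held by the handle. Next I'll carry it to the front of the shelf.

Run:
```python
from plan import *
a=pose([.42,.24,.15],172,45);b=pose([.405,.06,.15],184,45)
plan([(*a,10),(*b,10)],-1)
```

```text
[{"translation":[0,-11,7],"twist":[0.0,-0.01,-0.01],"grip":-1},{"translation":[0,-10,6],"twist":[0.0,-0.01,-0.01],"grip":-1},{"translation":[0,-11,7],"twist":[0.0,-0.01,-0.01],"grip":-1},{"translation":[1,-11,6],"twist":[0.0,-0.01,-0.01],"grip":-1},{"translation":[0,-10,7],"twist":[0.0,-0.01,-0.01],"grip":-1},{"translation":[1,-11,6],"twist":[0.0,-0.01,-0.01],"grip":-1},{"translation":[1,-11,7],"twist":[0.0,-0.01,-0.01],"grip":-1},{"translation":[1,-10,6],"twist":[0.0,-0.02,-0.01],"grip":-1},{"translation":[2,-11,7],"twist":[0.0,-0.01,-0.01],"grip":-1},{"translation":[1,-11,6],"twist":[0.0,-0.01,-0.01],"grip":-1}]
[{"translation":[-1,-13,13],"twist":[0.0,-0.01,-0.02],"grip":-1},{"translation":[-1,-12,12],"twist":[0.0,-0.02,-0.01],"grip":-1},{"translation":[-1,-13,13],"twist":[0.0,-0.01,-0.02],"grip":-1},{"translation":[0,-13,13],"twist":[0.0,-0.02,-0.01],"grip":-1},{"translation":[0,-13,13],"twist":[0.0,-0.01,-0.02],"grip":-1},{"translation":[1,-13,12],"twist":[0.0,-0.02,-0.01],"grip":-1},{"translation":[1,-12,13],"twist":[0.0,-0.01,-0.02],"grip":-1},{"translation":[2,-13,13],"twist":[0.0,-0.02,-0.01],"grip":-1},{"translation":[1,-13,13],"twist":[0.0,-0.01,-0.02],"grip":-1},{"translation":[2,-12,12],"twist":[0.0,-0.01,-0.01],"grip":-1}]
worst 0.37 end [0.4063 0.0471 0.1364]
```

```bash
python3 -m pendant '[{"translation":[0,-11,7],"twist":[0,-0.01,-0.01],"grip":-1},{"translation":[0,-10,6],"twist":[0,-0.01,-0.01],"grip":-1},{"translation":[0,-11,7],"twist":[0,-0.01,-0.01],"grip":-1},{"translation":[1,-11,6],"twist":[0,-0.01,-0.01],"grip":-1},{"translation":[0,-10,7],"twist":[0,-0.01,-0.01],"grip":-1},{"translation":[1,-11,6],"twist":[0,-0.01,-0.01],"grip":-1},{"translation":[1,-11,7],"twist":[0,-0.01,-0.01],"grip":-1},{"translation":[1,-10,6],"twist":[0,-0.02,-0.01],"grip":-1},{"translation":[2,-11,7],"twist":[0,-0.01,-0.01],"grip":-1},{"translation":[1,-11,6],"twist":[0,-0.01,-0.01],"grip":-1}]' 60
python3 - <<'E'
from plan import *
where()
b=pose([.405,.06,.15],184,45)
plan([(*b,10)],-1)
E
```

```text
t: 8.2
tool_pos: [0.4181, 0.2236, 0.1396]
orientation: [-0.197, -2.86, 1.174]
force: [-0.4, -0.7, -3.0]
opening: 0.0218
t 8.2 grip pt [0.4198 0.2368 0.1531] psi 172.3 pitch -0.4 lean 44.6 open 0.0218 F [-0.4 -0.7 -3. ] q [ 0.75  0.45  1.46 -0.49  1.84 -0.67]
[{"translation":[-1,-12,13],"twist":[0.0,-0.01,-0.02],"grip":-1},{"translation":[-1,-13,12],"twist":[0.0,-0.02,-0.01],"grip":-1},{"translation":[0,-12,13],"twist":[0.0,-0.01,-0.02],"grip":-1},{"translation":[0,-13,13],"twist":[0.0,-0.02,-0.01],"grip":-1},{"translation":[0,-12,12],"twist":[0.0,-0.01,-0.02],"grip":-1},{"translation":[1,-12,13],"twist":[0.0,-0.01,-0.01],"grip":-1},{"translation":[1,-13,13],"twist":[0.0,-0.02,-0.02],"grip":-1},{"translation":[1,-12,12],"twist":[0.01,-0.01,-0.01],"grip":-1},{"translation":[2,-12,13],"twist":[0.0,-0.01,-0.02],"grip":-1},{"translation":[2,-13,13],"twist":[0.0,-0.02,-0.01],"grip":-1}]
worst 0.37 end [0.4059 0.0462 0.1366]
```

```bash
python3 -m pendant '[{"translation":[-1,-12,13],"twist":[0,-0.01,-0.02],"grip":-1},{"translation":[-1,-13,12],"twist":[0,-0.02,-0.01],"grip":-1},{"translation":[0,-12,13],"twist":[0,-0.01,-0.02],"grip":-1},{"translation":[0,-13,13],"twist":[0,-0.02,-0.01],"grip":-1},{"translation":[0,-12,12],"twist":[0,-0.01,-0.02],"grip":-1},{"translation":[1,-12,13],"twist":[0,-0.01,-0.01],"grip":-1},{"translation":[1,-13,13],"twist":[0,-0.02,-0.02],"grip":-1},{"translation":[1,-12,12],"twist":[0.01,-0.01,-0.01],"grip":-1},{"translation":[2,-12,13],"twist":[0,-0.01,-0.02],"grip":-1},{"translation":[2,-13,13],"twist":[0,-0.02,-0.01],"grip":-1}]' 60
python3 - <<'E'
from plan import *
where()
b=pose([.405,.06,.15],184,-28)
p,R=now();Rx=lambda l:(pose([.405,.06,.14],184,l))
plan([(*Rx(l),4) for l in (27,8,-10,-20,-28)],-1)
E
```

```text
t: 9.2
tool_pos: [0.406, 0.0407, 0.1398]
orientation: [-0.111, 2.868, -1.187]
force: [0.1, -0.2, -2.4]
opening: 0.022
t 9.2 grip pt [0.4049 0.0541 0.1532] psi -175.4 pitch -0.3 lean 45.0 open 0.0220 F [ 0.1 -0.2 -2.4] q [ 0.57  0.02  1.97 -0.68  1.59 -0.93]
[{"translation":[0,5,1],"twist":[-0.08,0.0,0.0],"grip":-1},{"translation":[0,5,2],"twist":[-0.08,0.01,0.0],"grip":-1},{"translation":[0,4,1],"twist":[-0.08,0.0,0.0],"grip":-1},{"translation":[0,5,3],"twist":[-0.07,0.0,0.0],"grip":-1},{"translation":[0,1,0],"twist":[-0.08,0.0,0.0],"grip":-1},{"translation":[0,2,-1],"twist":[-0.09,0.0,0.0],"grip":-1},{"translation":[0,1,0],"twist":[-0.08,0.0,0.0],"grip":-1},{"translation":[0,2,0],"twist":[-0.09,0.0,0.0],"grip":-1},{"translation":[0,1,0],"twist":[-0.08,0.0,0.0],"grip":-1},{"translation":[0,2,0],"twist":[-0.07,0.0,0.0],"grip":-1}]
[{"translation":[0,1,0],"twist":[-0.08,0.0,0.0],"grip":-1},{"translation":[0,2,0],"twist":[-0.08,0.0,0.0],"grip":-1},{"translation":[0,1,0],"twist":[-0.04,0.0,0.0],"grip":-1},{"translation":[0,1,0],"twist":[-0.05,0.0,0.0],"grip":-1},{"translation":[0,0,0],"twist":[-0.04,0.0,0.0],"grip":-1},{"translation":[0,1,0],"twist":[-0.04,0.0,0.0],"grip":-1},{"translation":[0,1,0],"twist":[-0.04,0.0,0.0],"grip":-1},{"translation":[0,0,0],"twist":[-0.03,0.0,0.0],"grip":-1},{"translation":[0,1,0],"twist":[-0.04,0.0,0.0],"grip":-1},{"translation":[0,1,0],"twist":[-0.03,0.0,0.0],"grip":-1}]
worst 0.6 end [0.4039 0.069  0.1233]
```

```bash
python3 -m pendant '[{"translation":[0,5,1],"twist":[-0.08,0,0],"grip":-1},{"translation":[0,5,2],"twist":[-0.08,0.01,0],"grip":-1},{"translation":[0,4,1],"twist":[-0.08,0,0],"grip":-1},{"translation":[0,5,3],"twist":[-0.07,0,0],"grip":-1},{"translation":[0,1,0],"twist":[-0.08,0,0],"grip":-1},{"translation":[0,2,-1],"twist":[-0.09,0,0],"grip":-1},{"translation":[0,1,0],"twist":[-0.08,0,0],"grip":-1},{"translation":[0,2,0],"twist":[-0.09,0,0],"grip":-1},{"translation":[0,1,0],"twist":[-0.08,0,0],"grip":-1},{"translation":[0,2,0],"twist":[-0.07,0,0],"grip":-1}]' 60
python3 -m pendant '[{"translation":[0,1,0],"twist":[-0.08,0,0],"grip":-1},{"translation":[0,2,0],"twist":[-0.08,0,0],"grip":-1},{"translation":[0,1,0],"twist":[-0.04,0,0],"grip":-1},{"translation":[0,1,0],"twist":[-0.05,0,0],"grip":-1},{"translation":[0,0,0],"twist":[-0.04,0,0],"grip":-1},{"translation":[0,1,0],"twist":[-0.04,0,0],"grip":-1},{"translation":[0,1,0],"twist":[-0.04,0,0],"grip":-1},{"translation":[0,0,0],"twist":[-0.03,0,0],"grip":-1},{"translation":[0,0,0],"twist":[0,0,0],"grip":-1},{"translation":[0,0,0],"twist":[0,0,0],"grip":-1}]' 60
python3 - <<'E'
from plan import *
where()
from h import *
for n in("top","side"):
    p,d=robot.read_camera(n);np.savez(n+"1.npz",p=p,d=d);C=cloud(n,d)
    if n=="top":top=p
    # things in region of beaker & arm front
    for lo,hi in((.05,.12),(.12,.2),(.2,.3),(.3,.45),(.45,.7)):
        q=C[(C[...,2]>lo)&(C[...,2]<hi)&(C[...,0]>.3)&(C[...,0]<.63)&(abs(C[...,1])<.3)&(d>0)]
        if len(q):print(n,lo,hi,len(q),np.percentile(q,[1,99],axis=0).round(3).tolist())
    P=p[60:330,150:400] if n=="top" else p[60:330,100:400]
    P=cv2.resize(P,None,fx=2.2,fy=2.2,interpolation=2);cv2.imwrite(f"pics/{n}1.png",cv2.cvtColor(np.clip(P*1.6,0,255).astype(np.uint8),cv2.COLOR_RGB2BGR))
E
python3 -c "
import cv2,numpy as np
a,b=cv2.imread('pics/top1.png'),cv2.imread('pics/side1.png');h=np.hstack([a,b]);print(h.shape);s=800/h.shape[1];cv2.imwrite('pics/m1.png',cv2.resize(h,None,fx=s,fy=s,interpolation=3))"
```

```text
t: 10.2
tool_pos: [0.4016, 0.0594, 0.1243]
orientation: [-0.12, 3.139, 0.062]
force: [-0.8, -0.5, -3.0]
opening: 0.0221
t: 11.2
tool_pos: [0.3985, 0.0614, 0.1283]
orientation: [0.112, -3.046, -0.695]
force: [0.2, -0.2, -2.0]
opening: 0.0218
t 11.2 grip pt [0.3991 0.0531 0.1455] psi -175.8 pitch -0.1 lean -25.7 open 0.0218 F [ 0.2 -0.2 -2. ] q [-0.37 -0.27  2.11  0.41  1.51 -2.08]
top 0.05 0.12 620 [[0.427, -0.3, 0.051], [0.57, 0.145, 0.12]]
top 0.12 0.2 1606 [[0.427, 0.015, 0.122], [0.581, 0.155, 0.186]]
top 0.2 0.3 1183 [[0.363, -0.0, 0.212], [0.437, 0.101, 0.294]]
top 0.3 0.45 1149 [[0.303, -0.115, 0.303], [0.449, 0.017, 0.449]]
top 0.45 0.7 9385 [[0.301, -0.172, 0.455], [0.471, 0.011, 0.569]]
side 0.05 0.12 886 [[0.375, -0.299, 0.051], [0.559, 0.155, 0.119]]
side 0.12 0.2 2221 [[0.376, -0.054, 0.122], [0.579, 0.156, 0.193]]
side 0.2 0.3 1391 [[0.362, -0.062, 0.205], [0.44, 0.102, 0.298]]
side 0.3 0.45 2368 [[0.367, -0.064, 0.302], [0.448, 0.017, 0.441]]
side 0.45 0.7 4652 [[0.302, -0.075, 0.454], [0.475, 0.015, 0.567]]
(594, 1210, 3)
```

View pics/m1.png

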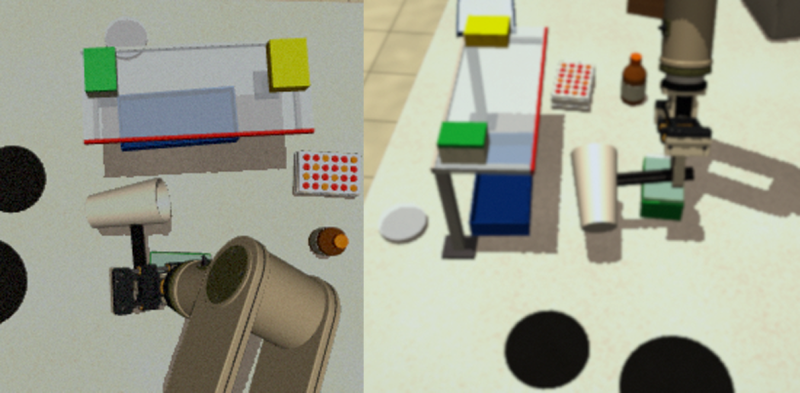

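The side view shows the beaker tipped about 71° in front of the shelf, with the balls still inside. The arm front at shelf height is about 40-50 mm ahead of the grip. I'll go in to grip x = 0.575, which leaves roughly 20 mm clear of the board.

Run:
```python
from plan import *
plan([(*pose([.50,.053,.135],184,-27),10),(*pose([.573,.053,.135],184,-27),8),(*pose([.573,.053,.135],184,-27),2)],-1)
```

```text
[{"translation":[-10,-1,1],"twist":[0.0,0.0,0.0],"grip":-1},{"translation":[-10,-1,0],"twist":[0.0,0.0,0.0],"grip":-1},{"translation":[-10,-1,1],"twist":[-0.01,0.0,0.0],"grip":-1},{"translation":[-10,-2,0],"twist":[0.0,0.0,0.0],"grip":-1},{"translation":[-10,-1,1],"twist":[0.0,0.0,0.0],"grip":-1},{"translation":[-10,-1,1],"twist":[0.0,0.0,0.0],"grip":-1},{"translation":[-10,-1,0],"twist":[-0.01,0.0,0.0],"grip":-1},{"translation":[-10,-1,1],"twist":[0.0,0.0,0.0],"grip":-1},{"translation":[-10,-1,1],"twist":[0.0,0.0,0.0],"grip":-1},{"translation":[-11,-1,0],"twist":[0.0,0.0,0.0],"grip":-1}]
[{"translation":[-9,-1,0],"twist":[0.0,0.0,0.0],"grip":-1},{"translation":[-9,0,-1],"twist":[0.0,0.0,0.0],"grip":-1},{"translation":[-9,-1,0],"twist":[0.0,0.0,0.0],"grip":-1},{"translation":[-9,-1,0],"twist":[0.0,0.0,0.0],"grip":-1},{"translation":[-9,0,0],"twist":[0.0,0.0,0.0],"grip":-1},{"translation":[-9,-1,-1],"twist":[0.0,0.0,0.0],"grip":-1},{"translation":[-9,-1,0],"twist":[0.0,0.0,0.0],"grip":-1},{"translation":[-9,0,0],"twist":[0.0,0.0,0.0],"grip":-1},{"translation":[0,0,0],"twist":[0.0,0.0,0.0],"grip":-1},{"translation":[0,0,0],"twist":[0.0,0.0,0.0],"grip":-1}]
worst 0.22 end [0.572  0.0619 0.118 ]
```

```bash
python3 -m pendant '[{"translation":[-10,-1,1],"twist":[0,0,0],"grip":-1},{"translation":[-10,-1,0],"twist":[0,0,0],"grip":-1},{"translation":[-10,-1,1],"twist":[-0.01,0,0],"grip":-1},{"translation":[-10,-2,0],"twist":[0,0,0],"grip":-1},{"translation":[-10,-1,1],"twist":[0,0,0],"grip":-1},{"translation":[-10,-1,1],"twist":[0,0,0],"grip":-1},{"translation":[-10,-1,0],"twist":[-0.01,0,0],"grip":-1},{"translation":[-10,-1,1],"twist":[0,0,0],"grip":-1},{"translation":[-10,-1,1],"twist":[0,0,0],"grip":-1},{"translation":[-10,-1,0],"twist":[0,0,0],"grip":-1}]' 60
python3 - <<'E'
from plan import *
where()
plan([(*pose([.573,.053,.135],184,-27),8)],-1)
E
```

```text
t: 12.3
tool_pos: [0.5047, 0.0648, 0.1189]
orientation: [0.124, -3.04, -0.719]
force: [-0.0, 0.0, -1.2]
opening: 0.0224
t 12.3 grip pt [0.5054 0.0564 0.1359] psi -175.4 pitch -0.2 lean -26.6 open 0.0224 F [-0.   0.  -1.2] q [-0.3   0.05  1.84  0.43  1.45 -2.04]
[{"translation":[-8,-1,0],"twist":[0.0,0.0,0.0],"grip":-1},{"translation":[-9,-1,-1],"twist":[0.0,0.0,0.0],"grip":-1},{"translation":[-8,-1,0],"twist":[0.0,0.0,0.0],"grip":-1},{"translation":[-9,-1,0],"twist":[0.0,0.0,0.01],"grip":-1},{"translation":[-8,-1,-1],"twist":[0.0,0.0,0.0],"grip":-1},{"translation":[-8,-1,0],"twist":[-0.01,0.0,0.0],"grip":-1},{"translation":[-9,-1,-1],"twist":[0.0,0.0,0.0],"grip":-1},{"translation":[-8,-1,0],"twist":[0.0,0.0,0.0],"grip":-1}]
worst 0.18 end [0.5722 0.0615 0.118 ]
```

```bash
python3 -m pendant '[{"translation":[-8,-1,0],"twist":[0,0,0],"grip":-1},{"translation":[-9,-1,-1],"twist":[0,0,0],"grip":-1},{"translation":[-8,-1,0],"twist":[0,0,0],"grip":-1},{"translation":[-9,-1,0],"twist":[0,0,0.01],"grip":-1},{"translation":[-8,-1,-1],"twist":[0,0,0],"grip":-1},{"translation":[-8,-1,0],"twist":[-0.01,0,0],"grip":-1},{"translation":[-9,-1,-1],"twist":[0,0,0],"grip":-1},{"translation":[-5,-1,0],"twist":[0,0,0],"grip":-1},{"translation":[0,0,0],"twist":[0,0,0],"grip":-1},{"translation":[0,0,0],"twist":[0,0,0],"grip":-1}]' 60
python3 - <<'E'
from plan import *
where()
from h import *
Cs={}
for n in("top","side"):
    p,d=robot.read_camera(n);np.savez(n+"2.npz",p=p,d=d);C=cloud(n,d)
    for lo,hi in((.2,.3),(.3,.45),(.45,.7)):
        q=C[(C[...,2]>lo)&(C[...,2]<hi)&(C[...,0]>.4)&(C[...,0]<.66)&(C[...,1]<.1)&(C[...,1]>-.2)&(d>0)&(p[...,0]<2*p[...,2]+10)]
        if len(q):print(n,lo,hi,len(q),np.percentile(q,[1,99],axis=0).round(3).tolist())
    P=p[60:330,150:400] if n=="top" else p[60:330,100:400]
    P=cv2.resize(P,None,fx=2.2,fy=2.2,interpolation=2);cv2.imwrite(f"pics/{n}1.png",cv2.cvtColor(np.clip(P*1.6,0,255).astype(np.uint8),cv2.COLOR_RGB2BGR))
a,b=cv2.imread('pics/top1.png'),cv2.imread('pics/side1.png');h=np.hstack([a,b]);s=800/h.shape[1];cv2.imwrite('pics/m2.png',cv2.resize(h,None,fx=s,fy=s,interpolation=3))
Rx=lambda l:(pose([.573,.053,.135],184,l))
plan([(*Rx(-42),3),(*Rx(-59),7)],-1)
E
```

```text
t: 13.3
tool_pos: [0.5759, 0.0612, 0.1177]
orientation: [0.109, -3.033, -0.734]
force: [0.6, 0.3, -1.7]
opening: 0.0222
t 13.3 grip pt [0.5766 0.0525 0.1346] psi -175.9 pitch 0.1 lean -27.2 open 0.0222 F [ 0.6  0.3 -1.7] q [-0.27  0.24  1.63  0.45  1.45 -2.01]
top 0.2 0.3 1581 [[0.54, -0.038, 0.204], [0.659, 0.099, 0.296]]
top 0.3 0.45 1412 [[0.43, -0.136, 0.313], [0.632, 0.005, 0.45]]
top 0.45 0.7 11758 [[0.402, -0.177, 0.453], [0.641, 0.009, 0.575]]
side 0.2 0.3 1638 [[0.54, -0.15, 0.206], [0.659, 0.099, 0.298]]
side 0.3 0.45 2273 [[0.544, -0.073, 0.302], [0.636, 0.004, 0.449]]
side 0.45 0.7 5544 [[0.403, -0.082, 0.453], [0.65, 0.012, 0.566]]
[{"translation":[1,2,0],"twist":[-0.09,0.0,0.0],"grip":-1},{"translation":[1,2,0],"twist":[-0.08,0.0,0.0],"grip":-1},{"translation":[1,2,0],"twist":[-0.09,0.0,0.0],"grip":-1},{"translation":[0,1,0],"twist":[-0.04,0.0,0.0],"grip":-1},{"translation":[0,1,0],"twist":[-0.04,0.0,0.0],"grip":-1},{"translation":[0,0,0],"twist":[-0.05,0.0,0.0],"grip":-1},{"translation":[0,1,0],"twist":[-0.04,0.0,0.0],"grip":-1},{"translation":[0,1,0],"twist":[-0.04,0.0,0.0],"grip":-1},{"translation":[0,1,0],"twist":[-0.04,0.0,0.0],"grip":-1},{"translation":[0,0,0],"twist":[-0.04,0.0,0.0],"grip":-1}]
worst 0.6 end [0.5721 0.0694 0.1246]
```

View pics/m2.png

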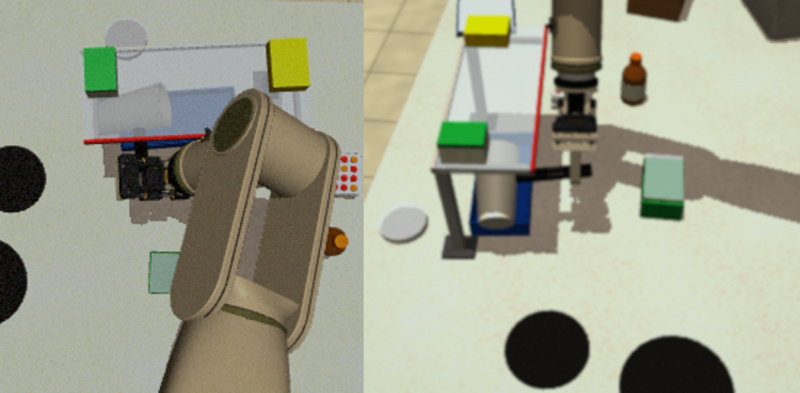

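The beaker is tipped under the board and over the tray. In the top view it sits at (135,110) of the mosaic, and the arm front is clear of the red strip. Now I'll pour.

```bash
python3 -m pendant '[{"translation":[1,2,0],"twist":[-0.09,0,0],"grip":-1},{"translation":[1,2,0],"twist":[-0.08,0,0],"grip":-1},{"translation":[1,2,0],"twist":[-0.09,0,0],"grip":-1},{"translation":[0,1,0],"twist":[-0.04,0,0],"grip":-1},{"translation":[0,1,0],"twist":[-0.04,0,0],"grip":-1},{"translation":[0,1,0],"twist":[-0.04,0,0],"grip":-1},{"translation":[0,1,0],"twist":[-0.04,0,0],"grip":-1},{"translation":[0,1,0],"twist":[-0.04,0,0],"grip":-1},{"translation":[0,0,0],"twist":[0,0,0],"grip":-1},{"translation":[0,0,0],"twist":[0,0,0],"grip":-1}]' 60
python3 - <<'E'
from plan import *
where()
plan([(*pose([.573,.053,.135],184,-60),4)],-1)
E
```

```text
t: 14.4
tool_pos: [0.5724, 0.0711, 0.1272]
orientation: [0.105, -2.762, -1.425]
force: [-0.2, 1.0, -2.4]
opening: 0.022
t 14.4 grip pt [0.5736 0.0557 0.1382] psi -175.7 pitch -0.1 lean -54.6 open 0.0220 F [-0.2  1.  -2.4] q [-0.46  0.48  1.55  0.79  1.68 -2.25]
[{"translation":[0,-1,0],"twist":[-0.02,0.0,0.0],"grip":-1},{"translation":[0,0,0],"twist":[-0.03,0.0,0.0],"grip":-1},{"translation":[1,-1,0],"twist":[-0.02,0.0,0.0],"grip":-1},{"translation":[0,0,0],"twist":[-0.02,0.0,0.0],"grip":-1}]
worst 0.2 end [0.5715 0.0699 0.1255]
```

```bash
python3 -m pendant '[{"translation":[0,0,0],"twist":[-0.03,0,0],"grip":-1},{"translation":[0,0,0],"twist":[-0.03,0,0],"grip":-1},{"translation":[0,0,0],"twist":[-0.03,0,0],"grip":-1},{"translation":[0,0,0],"twist":[-0.03,0,0],"grip":-1},{"translation":[0,0,0],"twist":[-0.03,0,0],"grip":-1},{"translation":[0,0,0],"twist":[0,0,0],"grip":-1},{"translation":[0,0,0],"twist":[0,0,0],"grip":-1},{"translation":[0,0,0],"twist":[0,0,0],"grip":-1},{"translation":[0,0,0],"twist":[0,0,0],"grip":-1},{"translation":[0,0,0],"twist":[0,0,0],"grip":-1}]' 60
python3 - <<'E'
from plan import *
where()
from h import *
for n in("top","side"):
    p,d=robot.read_camera(n);np.savez(n+"3.npz",p=p,d=d)
    P=p[80:180,200:330] if n=="top" else p[110:240,140:270]
    P=cv2.resize(P,(400,int(400*P.shape[0]/P.shape[1])),interpolation=2)
    P=cv2.copyMakeBorder(P,0,400-P.shape[0],0,0,0);cv2.imwrite(f"pics/{n}1.png",cv2.cvtColor(np.clip(P*1.8,0,255).astype(np.uint8),cv2.COLOR_RGB2BGR))
cv2.imwrite('pics/m3.png',np.hstack([cv2.imread('pics/top1.png'),cv2.imread('pics/side1.png')]))
plan([(*pose([.573,.055,.137],184,-25),8),(*pose([.405,.055,.15],184,-22),15)],-1)
E
```

```text
t: 15.4
tool_pos: [0.5732, 0.0714, 0.1281]
orientation: [0.103, -2.635, -1.641]
force: [0.7, -0.0, -1.4]
opening: 0.0221
t 15.4 grip pt [0.5745 0.0543 0.1365] psi -175.7 pitch -0.3 lean -63.8 open 0.0221 F [ 0.7 -0.  -1.4] q [-0.5   0.59  1.51  0.88  1.77 -2.31]
[{"translation":[0,-1,0],"twist":[0.08,0.0,0.0],"grip":-1},{"translation":[0,-2,-1],"twist":[0.09,0.0,0.0],"grip":-1},{"translation":[1,-1,0],"twist":[0.08,0.0,0.0],"grip":-1},{"translation":[0,-2,0],"twist":[0.09,0.0,0.0],"grip":-1},{"translation":[0,-1,0],"twist":[0.08,0.0,0.0],"grip":-1},{"translation":[0,-2,0],"twist":[0.09,0.0,0.01],"grip":-1},{"translation":[0,-1,0],"twist":[0.08,0.0,0.0],"grip":-1},{"translation":[0,-2,1],"twist":[0.09,0.0,0.0],"grip":-1},{"translation":[11,1,0],"twist":[0.0,0.0,0.0],"grip":-1},{"translation":[11,1,-1],"twist":[0.01,0.0,0.0],"grip":-1}]
[{"translation":[12,1,0],"twist":[0.0,0.0,0.0],"grip":-1},{"translation":[11,1,-1],"twist":[0.0,0.0,0.0],"grip":-1},{"translation":[11,1,0],"twist":[0.01,0.0,0.0],"grip":-1},{"translation":[11,1,-1],"twist":[0.0,0.0,0.0],"grip":-1},{"translation":[11,1,0],"twist":[0.0,0.0,0.0],"grip":-1},{"translation":[12,1,-1],"twist":[0.01,0.0,0.0],"grip":-1},{"translation":[11,1,0],"twist":[0.0,0.0,0.0],"grip":-1},{"translation":[11,1,-1],"twist":[0.0,0.0,0.0],"grip":-1},{"translation":[11,1,0],"twist":[0.01,0.0,0.0],"grip":-1},{"translation":[11,1,-1],"twist":[0.0,0.0,0.0],"grip":-1}]
[{"translation":[12,1,0],"twist":[0.0,0.0,0.0],"grip":-1},{"translation":[11,1,-1],"twist":[0.01,0.0,0.0],"grip":-1},{"translation":[11,1,-1],"twist":[0.0,0.0,0.0],"grip":-1}]
worst 0.6 end [0.4046 0.0621 0.1329]
```

View pics/m3.png

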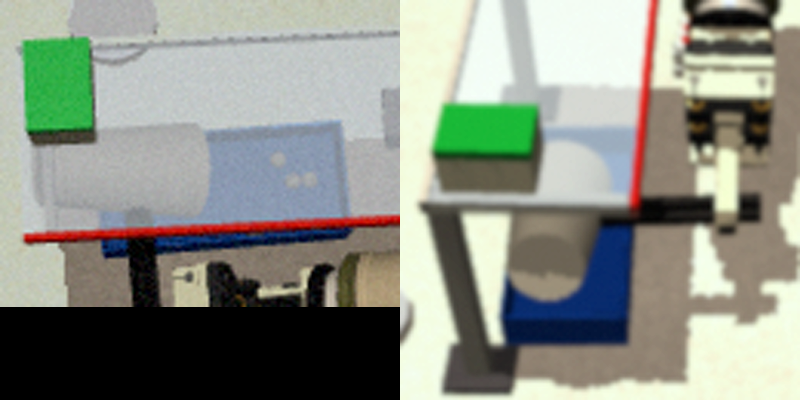

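Three balls are in the tray at (278,158), (293,181) and (310,180) of the left picture. The fourth is either hidden behind the beaker or still inside it. There's enough room to tip it a little further and shake it gently before checking.

```bash
python3 -m pendant '[{"translation":[0,0,0],"twist":[-0.04,0,0],"grip":-1},{"translation":[0,0,0],"twist":[-0.04,0,0],"grip":-1},{"translation":[4,0,0],"twist":[0,0,0],"grip":-1},{"translation":[-4,0,0],"twist":[0,0,0],"grip":-1},{"translation":[4,0,0],"twist":[0,0,0],"grip":-1},{"translation":[-4,0,0],"twist":[0,0,0],"grip":-1},{"translation":[0,0,0],"twist":[0,0,0],"grip":-1},{"translation":[0,0,0],"twist":[0,0,0],"grip":-1},{"translation":[0,0,0],"twist":[0,0,0],"grip":-1},{"translation":[0,0,0],"twist":[0,0,0],"grip":-1}]' 60
python3 - <<'E'
from plan import *
where()
from h import *
p,d=robot.read_camera("top");np.savez("top4.npz",p=p,d=d)
P=p[110:160,225:325].astype(int)
x=(P.max(2)-P.min(2));m=((P.min(2)>np.median(P.min(2))*1.15)&(x<30)).astype(np.uint8)
n,l,s,c=cv2.connectedComponentsWithStats(m)
for i in range(1,n):
    if 4<=s[i,4]<60: print(s[i],c[i]+[225,110],ray("top",c[i]+[225,110],.012)[0].round(3))
plan([(*pose([.573,.055,.137],184,-25),8)],-1)
E
```

```text
t: 16.5
tool_pos: [0.5735, 0.0713, 0.1284]
orientation: [0.101, -2.559, -1.753]
force: [0.6, -0.6, -2.1]
opening: 0.0221
t 16.5 grip pt [0.5748 0.0537 0.1353] psi -175.7 pitch -0.3 lean -68.8 open 0.0221 F [ 0.6 -0.6 -2.1] q [-0.51  0.65  1.48  0.93  1.82 -2.33]
[{"translation":[0,-1,-1],"twist":[0.1,0.0,0.0],"grip":-1},{"translation":[0,-2,0],"twist":[0.09,0.0,0.0],"grip":-1},{"translation":[1,-1,0],"twist":[0.1,0.0,0.0],"grip":-1},{"translation":[0,-2,0],"twist":[0.09,0.0,0.0],"grip":-1},{"translation":[0,-1,0],"twist":[0.1,0.0,0.0],"grip":-1},{"translation":[0,-2,0],"twist":[0.09,0.0,0.01],"grip":-1},{"translation":[1,-1,0],"twist":[0.1,0.0,0.0],"grip":-1},{"translation":[0,-2,0],"twist":[0.09,0.0,0.0],"grip":-1}]
worst 0.67 end [0.5722 0.0625 0.12  ]
```

```bash
python3 -m pendant '[{"translation":[0,-1,-1],"twist":[0.1,0,0],"grip":-1},{"translation":[0,-2,0],"twist":[0.09,0,0],"grip":-1},{"translation":[1,-1,0],"twist":[0.1,0,0],"grip":-1},{"translation":[0,-2,0],"twist":[0.09,0,0],"grip":-1},{"translation":[0,-1,0],"twist":[0.1,0,0],"grip":-1},{"translation":[0,-2,0],"twist":[0.09,0,0],"grip":-1},{"translation":[1,-1,0],"twist":[0.1,0,0],"grip":-1},{"translation":[0,-2,0],"twist":[0.09,0,0],"grip":-1},{"translation":[0,0,0],"twist":[0,0,0],"grip":-1},{"translation":[0,0,0],"twist":[0,0,0],"grip":-1}]' 60
python3 - <<'E'
from plan import *
where()
plan([(*pose([.405,.055,.145],184,-25),10)],-1)
E
```

```text
t: 17.55
tool_pos: [0.5709, 0.0623, 0.1202]
orientation: [0.116, -3.061, -0.651]
force: [-0.7, 0.0, -1.8]
opening: 0.0221
t 17.55 grip pt [0.5714 0.0545 0.1376] psi -175.7 pitch -0.3 lean -24.0 open 0.0221 F [-0.7  0.  -1.8] q [-0.24  0.2   1.66  0.4   1.43 -1.98]
[{"translation":[17,2,0],"twist":[0.0,0.0,0.0],"grip":-1},{"translation":[16,1,0],"twist":[0.0,0.0,0.0],"grip":-1},{"translation":[17,2,-1],"twist":[-0.01,0.0,0.0],"grip":-1},{"translation":[16,1,0],"twist":[0.0,0.0,0.0],"grip":-1},{"translation":[17,2,0],"twist":[0.0,0.0,0.0],"grip":-1},{"translation":[17,1,0],"twist":[0.0,0.0,0.0],"grip":-1},{"translation":[16,2,-1],"twist":[0.0,0.0,0.0],"grip":-1},{"translation":[17,1,0],"twist":[0.0,0.0,0.01],"grip":-1},{"translation":[16,2,0],"twist":[-0.01,0.0,0.0],"grip":-1},{"translation":[17,1,0],"twist":[0.0,0.0,0.0],"grip":-1}]
worst 0.34 end [0.4044 0.063  0.1275]
```

```bash
python3 -m pendant '[{"translation":[8,1,0],"twist":[0,0,0],"grip":-1},{"translation":[16,1,0],"twist":[0,0,0],"grip":-1},{"translation":[17,2,-1],"twist":[0,0,0],"grip":-1},{"translation":[17,1,0],"twist":[0,0,0],"grip":-1},{"translation":[17,2,0],"twist":[0,0,0],"grip":-1},{"translation":[17,1,0],"twist":[0,0,0],"grip":-1},{"translation":[17,2,-1],"twist":[0,0,0],"grip":-1},{"translation":[17,1,0],"twist":[0,0,0],"grip":-1},{"translation":[17,2,0],"twist":[0,0,0],"grip":-1},{"translation":[17,1,0],"twist":[0,0,0],"grip":-1}]' 60
python3 - <<'E'
from plan import *
where()
from h import *
for n in("top","side"):
    p,d=robot.read_camera(n);np.savez(n+"5.npz",p=p,d=d)
    P=p[80:240,180:340] if n=="top" else p[110:270,140:300]
    P=cv2.resize(P,(400,int(400*P.shape[0]/P.shape[1])),interpolation=2)
    P=cv2.copyMakeBorder(P,0,400-P.shape[0],0,0,0);cv2.imwrite(f"pics/{n}1.png",cv2.cvtColor(np.clip(P*1.8,0,255).astype(np.uint8),cv2.COLOR_RGB2BGR))
cv2.imwrite('pics/m4.png',np.hstack([cv2.imread('pics/top1.png'),cv2.imread('pics/side1.png')]))
plan([(*pose([.405,.06,.15],182,10),8),(*pose([.41,.08,.15],180,44.8),8),(*pose([.42,.24,.13],172,44.8),12)],-1)
E
```

```text
t: 18.55
tool_pos: [0.3967, 0.0603, 0.1204]
orientation: [0.092, -3.037, -0.686]
force: [0.1, -0.6, -1.2]
opening: 0.0221
t 18.55 grip pt [0.3975 0.0522 0.1375] psi -176.4 pitch 0.7 lean -25.5 open 0.0221 F [ 0.1 -0.6 -1.2] q [-0.36 -0.26  2.11  0.4   1.5  -2.07]
[{"translation":[-1,0,-2],"twist":[0.08,0.0,0.0],"grip":-1},{"translation":[-1,0,-1],"twist":[0.07,0.0,0.01],"grip":-1},{"translation":[-1,0,-2],"twist":[0.08,-0.01,0.0],"grip":-1},{"translation":[-1,0,-1],"twist":[0.08,0.0,0.0],"grip":-1},{"translation":[-1,0,-2],"twist":[0.08,0.0,0.01],"grip":-1},{"translation":[-2,-1,-1],"twist":[0.07,0.0,0.0],"grip":-1},{"translation":[-1,0,-1],"twist":[0.08,-0.01,0.0],"grip":-1},{"translation":[-1,-1,-2],"twist":[0.08,0.0,0.01],"grip":-1},{"translation":[-1,1,-1],"twist":[0.08,0.0,0.0],"grip":-1},{"translation":[0,1,-1],"twist":[0.07,0.0,0.01],"grip":-1}]
[{"translation":[-1,1,-1],"twist":[0.08,0.01,0.0],"grip":-1},{"translation":[-1,1,-1],"twist":[0.07,0.0,0.0],"grip":-1},{"translation":[0,1,-1],"twist":[0.08,0.0,0.01],"grip":-1},{"translation":[-1,1,-1],"twist":[0.07,0.0,0.0],"grip":-
[... 180 characters left out ...]
1},{"translation":[0,10,-8],"twist":[0.0,0.01,0.01],"grip":-1},{"translation":[0,11,-9],"twist":[0.0,0.0,0.0],"grip":-1},{"translation":[-1,10,-8],"twist":[0.0,0.01,0.01],"grip":-1}]
[{"translation":[0,11,-8],"twist":[0.0,0.01,0.01],"grip":-1},{"translation":[0,11,-8],"twist":[0.0,0.01,0.01],"grip":-1},{"translation":[1,10,-9],"twist":[0.0,0.01,0.01],"grip":-1},{"translation":[0,11,-8],"twist":[0.0,0.0,0.0],"grip":-1},{"translation":[1,10,-8],"twist":[0.0,0.01,0.01],"grip":-1},{"translation":[0,11,-8],"twist":[0.0,0.01,0.01],"grip":-1},{"translation":[1,11,-8],"twist":[0.0,0.01,0.01],"grip":-1},{"translation":[1,10,-9],"twist":[0.0,0.01,0.01],"grip":-1}]
worst 0.54 end [0.4186 0.2268 0.1169]
```

View pics/m4.png

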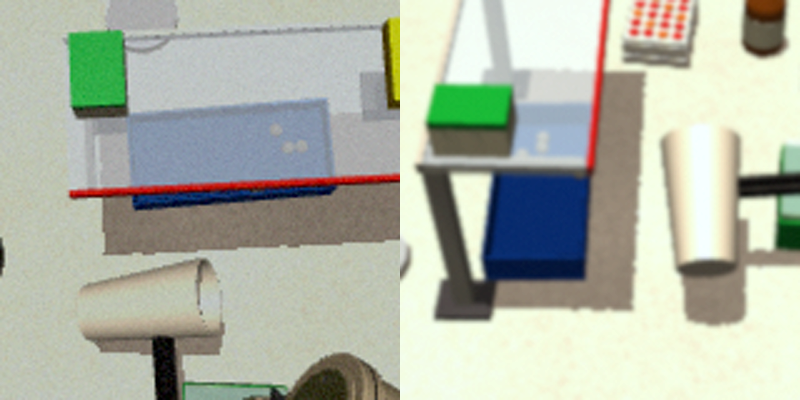

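Three balls are visible in the tray. The fourth may be behind the red strip or still in the beaker. I'll stand the beaker up here and look inside from the top camera.

```bash
python3 -m pendant '[{"translation":[-1,0,-2],"twist":[0.08,0,0],"grip":-1},{"translation":[-1,0,-1],"twist":[0.08,0,0],"grip":-1},{"translation":[-1,0,-2],"twist":[0.08,0,0],"grip":-1},{"translation":[-1,0,-1],"twist":[0.08,0,0],"grip":-1},{"translation":[-1,0,-2],"twist":[0.08,0,0.01],"grip":-1},{"translation":[-1,-1,-1],"twist":[0.08,0,0],"grip":-1},{"translation":[-1,0,-1],"twist":[0.08,0,0],"grip":-1},{"translation":[-1,-1,-2],"twist":[0.08,0,0.01],"grip":-1},{"translation":[-1,1,-1],"twist":[0.08,0,0],"grip":-1},{"translation":[0,1,-1],"twist":[0.08,0,0.01],"grip":-1}]' 60
python3 -m pendant '[{"translation":[-1,1,-1],"twist":[0.08,0.01,0],"grip":-1},{"translation":[-1,1,-1],"twist":[0.07,0,0],"grip":-1},{"translation":[0,1,-1],"twist":[0.07,0,0.01],"grip":-1},{"translation":[-1,1,-1],"twist":[0.07,0,0],"grip":-1},{"translation":[0,0,-1],"twist":[0.06,0.01,0],"grip":-1},{"translation":[0,0,0],"twist":[0.04,0,0],"grip":-1},{"translation":[0,0,0],"twist":[0.03,0,0],"grip":-1},{"translation":[0,0,0],"twist":[0,0,0],"grip":-1},{"translation":[0,0,0],"twist":[0,0,0],"grip":-1},{"translation":[0,0,0],"twist":[0,0,0],"grip":-1}]' 60
python3 - <<'E'
from plan import *
where()
from h import *
p,d=robot.read_camera("top");q,_=robot.read_camera("side");np.savez("b6.npz",p=p,d=d,q=q)
g=lambda P,k:np.clip(cv2.resize(P,(400,400),interpolation=2)*k,0,255).astype(np.uint8)
A=g(p[170:250,200:280],2.2);B=g(q[130:190,165:225],2.5)
cv2.imwrite('pics/m5.png',cv2.cvtColor(np.hstack([A,B]),cv2.COLOR_RGB2BGR))
E
```

```text
t: 19.65
tool_pos: [0.4069, 0.0571, 0.1308]
orientation: [0.029, -3.077, 0.574]
force: [-1.1, -0.7, -2.9]
opening: 0.022
t: 20.65
tool_pos: [0.4079, 0.0662, 0.125]
orientation: [0.014, -2.853, 1.204]
force: [-0.0, 0.6, -1.4]
opening: 0.022
t 20.65 grip pt [0.4087 0.0798 0.1382] psi 179.5 pitch 2.6 lean 45.8 open 0.0220 F [-0.   0.6 -1.4] q [ 0.58  0.18  1.84 -0.62  1.65 -0.88]
```

View pics/m5.png

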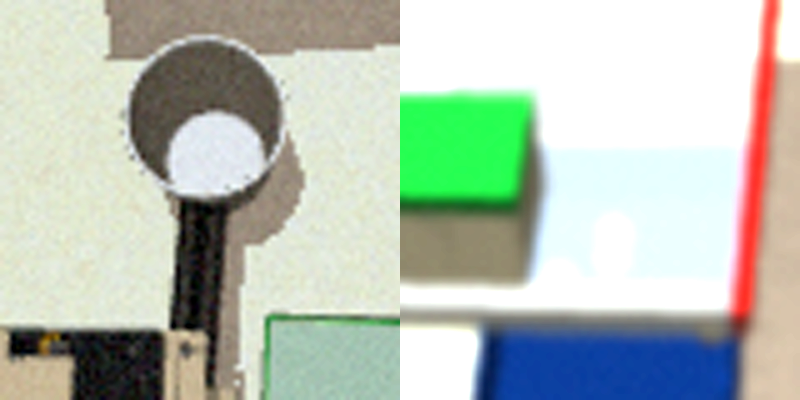

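Run:
```python
from h import *
np.set_printoptions(precision=3,suppress=True)
b=np.load("b6.npz");p,q=b["p"],b["q"]
P=ray("top",[[290.4,131.6],[295.6,139.2],[300.8,138.8]],.012);print("balls top",P.tolist(),"-> side",proj("side",P).round(1).tolist())
o=np.load("top0.npz")["p"];os=np.load("side0.npz")["p"]
for n,a,c,(x0,y0,x1,y1) in(("top",p,o,(200,60,380,160)),("side",q,os,(110,60,260,260))):
    D=cv2.absdiff(a,c).max(2)[y0:y1,x0:x1];m=(D>22).astype(np.uint8)
    k,l,s,ce=cv2.connectedComponentsWithStats(m)
    for i in range(1,k):
        if s[i,4]>=4:
            u=ce[i]+[x0,y0];print(n,"change",s[i,4],s[i,2:4],u.round(1),ray(n,u,.012)[0])
A=lambda P,k,f:np.clip(cv2.resize(P,None,fx=f,fy=f,interpolation=2)*k,0,255).astype(np.uint8)
a=A(p[115:160,220:320].astype(np.float32),1.7,4);c=A(q[150:220,160:260].astype(np.float32),1.3,4)
c=cv2.copyMakeBorder(c,0,0,0,0,0);a=cv2.copyMakeBorder(a,0,100,0,0,0)
cv2.imwrite("pics/m6.png",cv2.cvtColor(np.hstack([a,c]),cv2.COLOR_RGB2BGR))
```

```text
balls top [[0.7563965108757484, -0.06739896826366543, 0.01200000000000001], [0.7332996510835429, -0.08331032811392439, 0.01200000000000001], [0.7348440988503063, -0.09901344347649321, 0.01200000000000001]] -> side [[189.2, 171.3], [197.7, 168.0], [198.1, 164.3]]
side change 1088 [22 65] [250.5 189.3] [ 0.568 -0.014  0.012]
side change 29 [4 8] [196.6 166.4] [ 0.738 -0.09   0.012]
side change 8 [4 2] [188.5 170.5] [ 0.759 -0.07   0.012]
side change 336 [36 12] [226.3 254.4] [0.61  0.211 0.012]
```

View pics/m6.png

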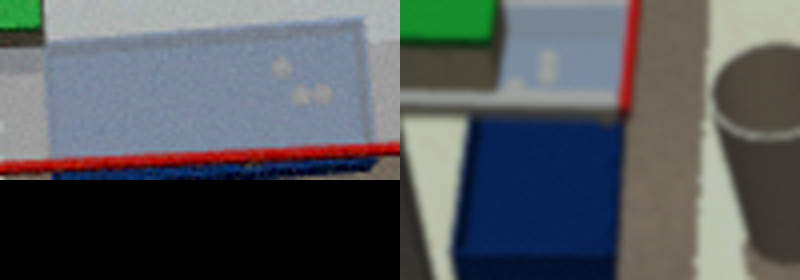

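Run:
```python
from h import *
np.set_printoptions(precision=4,suppress=True)
for z in(.008,.012,.04,.1,.23):print(z,ray("top",[[282.5,155]],z)[0],ray("side",[[211.9,179.3]],z)[0])
o=np.load("top0.npz")["p"];b=np.load("b6.npz")
print("top rows 151-158 before/after R,G,B at cols 276..288")
for v in(153,154,155,156):print(v,o[v,278:288].tolist(),"|",b["p"][v,278:288].tolist())
os=np.load("side0.npz")["p"]
for v in(177,178,179,180,181,182):print(v,os[v,206:216].tolist(),"|",b["q"][v,206:216].tolist())
```

```text
0.008 [ 0.6849 -0.0446  0.008 ] [ 0.685  -0.0454  0.008 ]
0.012 [ 0.6842 -0.0443  0.012 ] [ 0.6842 -0.0418  0.012 ]
0.04 [ 0.6788 -0.0422  0.04  ] [ 0.6788 -0.0165  0.04  ]
0.1 [ 0.6672 -0.0377  0.1   ] [0.6672 0.0376 0.1   ]
0.23 [ 0.6422 -0.0279  0.23  ] [0.6422 0.1548 0.23  ]
top rows 151-158 before/after R,G,B at cols 276..288
153 [[99, 16, 20], [97, 17, 13], [96, 16, 11], [96, 22, 22], [97, 12, 7], [95, 1, 1], [96, 14, 1], [98, 11, 3], [96, 11, 0], [99, 16, 3]] | [[103, 16, 13], [101, 13, 14], [99, 12, 5], [101, 14, 17], [107, 21, 16], [103, 10, 2], [103, 13, 10], [107, 24, 19], [101, 4, 0], [101, 5, 0]]
154 [[100, 13, 8], [98, 6, 0], [95, 11, 6], [80, 3, 0], [84, 10, 3], [79, 7, 0], [83, 11, 5], [82, 14, 4], [67, 12, 0], [68, 8, 5]] | [[106, 16, 8], [103, 10, 7], [103, 14, 12], [88, 15, 11], [85, 6, 2], [86, 12, 4], [86, 12, 0], [86, 13, 5], [73, 8, 4], [71, 5, 0]]
155 [[42, 7, 0], [39, 2, 0], [36, 0, 0], [36, 11, 15], [34, 4, 6], [36, 14, 18], [28, 0, 4], [28, 0, 11], [24, 9, 24], [27, 11, 26]] | [[44, 5, 3], [41, 0, 0], [45, 5, 5], [37, 0, 5], [45, 16, 11], [48, 21, 15], [42,
[... 1340 characters left out ...]
 [[25, 35, 58], [25, 35, 58], [26, 36, 57], [31, 37, 52], [39, 41, 46], [43, 43, 43], [43, 44, 44], [38, 39, 44], [32, 31, 40], [36, 27, 34]]
181 [[10, 26, 58], [9, 24, 58], [9, 25, 58], [10, 26, 58], [10, 26, 58], [10, 25, 57], [12, 26, 57], [11, 26, 54], [12, 22, 47], [25, 26, 39]] | [[10, 28, 64], [10, 28, 64], [12, 29, 63], [16, 29, 59], [23, 31, 52], [28, 33, 48], [28, 34, 50], [23, 31, 53], [18, 27, 49], [27, 28, 42]]
182 [[3, 23, 59], [4, 23, 59], [4, 22, 59], [4, 23, 59], [5, 24, 59], [4, 24, 59], [6, 24, 58], [6, 23, 57], [7, 21, 50], [22, 27, 42]] | [[4, 25, 64], [5, 26, 65], [5, 26, 65], [7, 26, 64], [10, 26, 60], [12, 26, 59], [13, 28, 61], [9, 26, 60], [7, 22, 53], [25, 30, 47]]
```

Both views triangulate the fourth ball to (0.684, -0.044, 0.010), on the tray floor against the front wall. So all four are in, and the beaker is empty. Now I'll carry it back to the mat.

Run:
```python
from plan import *
plan([(*pose([.42,.24,.135],172,45),10),(*pose([.4598,.3638,.12],163.5,45),8)],-1)
```

```text
[{"translation":[-1,11,-11],"twist":[0.0,0.01,0.01],"grip":-1},{"translation":[-1,12,-12],"twist":[0.0,0.0,0.01],"grip":-1},{"translation":[0,11,-11],"twist":[0.0,0.01,0.02],"grip":-1},{"translation":[0,12,-11],"twist":[-0.01,0.0,0.01],"grip":-1},{"translation":[0,11,-11],"twist":[0.0,0.01,0.01],"grip":-1},{"translation":[0,12,-11],"twist":[0.0,0.01,0.01],"grip":-1},{"translation":[0,12,-12],"twist":[0.0,0.0,0.02],"grip":-1},{"translation":[1,11,-11],"twist":[0.0,0.01,0.01],"grip":-1},{"translation":[1,12,-11],"twist":[0.0,0.01,0.01],"grip":-1},{"translation":[1,11,-11],"twist":[-0.01,0.0,0.01],"grip":-1}]
[{"translation":[-3,13,-10],"twist":[0.0,0.01,0.01],"grip":-1},{"translation":[-2,12,-10],"twist":[0.0,0.02,0.02],"grip":-1},{"translation":[-2,13,-10],"twist":[0.0,0.01,0.01],"grip":-1},{"translation":[-2,13,-10],"twist":[0.0,0.01,0.01],"grip":-1},{"translation":[-1,13,-10],"twist":[0.0,0.02,0.02],"grip":-1},{"translation":[-1,13,-10],"twist":[0.0,0.01,0.01],"grip":-1},{"translation":[-1,13,-10],"twist":[0.0,0.01,0.01],"grip":-1},{"translation":[0,13,-10],"twist":[0.0,0.02,0.02],"grip":-1}]
worst 0.34 end [0.4556 0.351  0.1059]
```

```bash
python3 -m pendant '[{"translation":[-1,11,-11],"twist":[0,0.01,0.01],"grip":-1},{"translation":[-1,12,-12],"twist":[0,0,0.01],"grip":-1},{"translation":[0,11,-11],"twist":[0,0.01,0.02],"grip":-1},{"translation":[0,12,-11],"twist":[0,0,0.01],"grip":-1},{"translation":[0,11,-11],"twist":[0,0.01,0.01],"grip":-1},{"translation":[0,12,-11],"twist":[0,0.01,0.01],"grip":-1},{"translation":[0,12,-12],"twist":[0,0,0.02],"grip":-1},{"translation":[1,11,-11],"twist":[0,0.01,0.01],"grip":-1},{"translation":[1,12,-11],"twist":[0,0.01,0.01],"grip":-1},{"translation":[1,11,-11],"twist":[0,0,0.01],"grip":-1}]' 60
python3 - <<'E'
from plan import *
where()
plan([(*pose([.4598,.3638,.12],163.5,45),8)],-1)
E
```

```text
t: 21.75
tool_pos: [0.4209, 0.2302, 0.1259]
orientation: [-0.215, -2.846, 1.188]
force: [1.3, -0.5, -1.8]
opening: 0.0218
t 21.75 grip pt [0.4228 0.2435 0.1393] psi 171.5 pitch -0.4 lean 45.3 open 0.0218 F [ 1.3 -0.5 -1.8] q [ 0.75  0.5   1.43 -0.48  1.85 -0.65]
[{"translation":[-2,13,-9],"twist":[0.0,0.01,0.01],"grip":-1},{"translation":[-2,12,-10],"twist":[0.0,0.02,0.01],"grip":-1},{"translation":[-2,13,-9],"twist":[0.0,0.01,0.02],"grip":-1},{"translation":[-1,13,-10],"twist":[0.0,0.01,0.01],"grip":-1},{"translation":[-1,13,-9],"twist":[0.0,0.02,0.01],"grip":-1},{"translation":[0,12,-9],"twist":[0.0,0.01,0.01],"grip":-1},{"translation":[-1,13,-10],"twist":[0.0,0.01,0.01],"grip":-1},{"translation":[0,13,-9],"twist":[0.0,0.01,0.01],"grip":-1}]
worst 0.33 end [0.4559 0.3507 0.1063]
```

```bash
python3 -m pendant '[{"translation":[-2,13,-9],"twist":[0,0.01,0.01],"grip":-1},{"translation":[-2,12,-10],"twist":[0,0.02,0.01],"grip":-1},{"translation":[-2,13,-9],"twist":[0,0.01,0.02],"grip":-1},{"translation":[-1,13,-10],"twist":[0,0.01,0.01],"grip":-1},{"translation":[-1,13,-9],"twist":[0,0.02,0.01],"grip":-1},{"translation":[0,12,-9],"twist":[0,0.01,0.01],"grip":-1},{"translation":[-1,13,-10],"twist":[0,0.01,0.01],"grip":-1},{"translation":[0,7,-5],"twist":[0,0,0],"grip":-1},{"translation":[0,0,0],"twist":[0,0,0],"grip":-1},{"translation":[0,0,0],"twist":[0,0,0],"grip":-1}]' 60
cat > rim.py <<'E'
from plan import *
from h import *
def rim(zr):
    for n in("top","side"):
        p,d=robot.read_camera(n);C=cloud(n,d)
        k=(abs(C[...,2]-zr)<.013)&(abs(C[...,0]-.594)<.065)&(abs(C[...,1]-.325)<.065)&(p.astype(int).max(2)-p.min(2)<45)&(p.min(2)>60)
        v,u=np.nonzero(k);b=cv2.minEnclosingCircle(ray(n,np.c_[u,v],zr)[:,:2].astype(np.float32))
        q=C[k];print(n,"rim",np.round(b[0],4),round(b[1],4),"z by side (x-,x+,y-,y+)",[np.round(np.percentile(q[s,2],90),4) for s in(q[:,0]<.57,q[:,0]>.61,q[:,1]<.305,q[:,1]>.345)])
E
python3 - <<'E'
from rim import *
where();rim(.177)
plan([(*pose([.4598,.3638,.095],163.5,45),5),(*pose([.4598,.3638,.092],163.5,45),2)],-1)
E
```

```text
t: 22.75
tool_pos: [0.4586, 0.3495, 0.1114]
orientation: [-0.389, -2.79, 1.144]
force: [0.3, 0.3, -1.4]
opening: 0.0218
t 22.75 grip pt [0.4622 0.3623 0.1249] psi 164.2 pitch -0.2 lean 44.5 open 0.0218 F [ 0.3  0.3 -1.4] q [ 0.79  0.85  0.95 -0.39  2.03 -0.55]
top rim [0.5971 0.3151] 0.0415 z by side (x-,x+,y-,y+) [np.float64(0.1754), np.float64(0.1715), np.float64(0.1731), np.float64(0.1756)]
side rim [0.5978 0.3201] 0.0425 z by side (x-,x+,y-,y+) [np.float64(0.1741), np.float64(0.1715), np.float64(0.1729), np.float64(0.1738)]
[{"translation":[1,4,4],"twist":[0.0,0.0,0.0],"grip":-1},{"translation":[0,5,4],"twist":[0.0,0.0,0.0],"grip":-1},{"translation":[1,4,4],"twist":[0.0,0.01,0.0],"grip":-1},{"translation":[0,4,5],"twist":[0.01,0.0,0.01],"grip":-1},{"translation":[1,5,4],"twist":[0.0,0.0,0.0],"grip":-1},{"translation":[0,1,1],"twist":[0.0,0.0,0.0],"grip":-1},{"translation":[0,1,1],"twist":[0.0,0.0,0.0],"grip":-1}]
worst 0.13 end [0.4559 0.3509 0.0783]
```

The beaker droops about 2.5° towards its far side in the grip (rim z 0.1715 against 0.1745). I'll pitch it back about 0.04 rad and lower it most of the way.

```bash
python3 -m pendant '[{"translation":[0,0,0],"twist":[0,-0.01,0.01],"grip":-1},{"translation":[0,0,0],"twist":[0,-0.01,0.01],"grip":-1},{"translation":[0,0,0],"twist":[0,-0.01,0.01],"grip":-1},{"translation":[0,3,3],"twist":[0,0,0],"grip":-1},{"translation":[1,4,4],"twist":[0,0,0],"grip":-1},{"translation":[1,4,4],"twist":[0,0,0],"grip":-1},{"translation":[0,4,4],"twist":[0,0,0],"grip":-1},{"translation":[0,2,2],"twist":[0.01,0,0],"grip":-1},{"translation":[0,0,0],"twist":[0,0,0],"grip":-1},{"translation":[0,0,0],"twist":[0,0,0],"grip":-1}]' 60
python3 - <<'E'
from rim import *
where();rim(.156)
E
```

```text
t: 23.85
tool_pos: [0.457, 0.3484, 0.0851]
orientation: [-0.42, -2.813, 1.184]
force: [0.1, -0.2, -2.9]
opening: 0.0218
t 23.85 grip pt [0.46   0.3615 0.0985] psi 164.2 pitch -2.8 lean 45.2 open 0.0218 F [ 0.1 -0.2 -2.9] q [ 0.8   0.87  0.97 -0.41  1.98 -0.5 ]
top rim [0.593  0.3154] 0.0416 z by side (x-,x+,y-,y+) [np.float64(0.1539), np.float64(0.1544), np.float64(0.1539), np.float64(0.154)]
side rim [0.5943 0.3196] 0.0429 z by side (x-,x+,y-,y+) [np.float64(0.1539), np.float64(0.1521), np.float64(0.1525), np.float64(0.1527)]
```

```bash
python3 -m pendant '[{"translation":[0,3,-2],"twist":[0,0,0],"grip":-1},{"translation":[0,3,-3],"twist":[0,0,0],"grip":-1},{"translation":[0,1,1],"twist":[0,0,0],"grip":-1},{"translation":[0,1,1],"twist":[0,0,0],"grip":-1},{"translation":[0,1,1],"twist":[0,0,0],"grip":-1},{"translation":[0,1,1],"twist":[0,0,0],"grip":-1},{"translation":[0,1,1],"twist":[0,0,0],"grip":-1},{"translation":[0,1,1],"twist":[0,0,0],"grip":-1},{"translation":[0,0,0],"twist":[0,0,0],"grip":-1},{"translation":[0,0,0],"twist":[0,0,0],"grip":-1}]' 60
python3 - <<'E'
from rim import *
where();rim(.146)
E
```

```text
t: 24.95
tool_pos: [0.4602, 0.3567, 0.0761]
orientation: [-0.421, -2.814, 1.182]
force: [-0.8, -0.5, -2.4]
opening: 0.022
t 24.95 grip pt [0.4632 0.3698 0.0895] psi 164.2 pitch -2.9 lean 45.1 open 0.0220 F [-0.8 -0.5 -2.4] q [ 0.81  0.9   0.94 -0.41  1.98 -0.5 ]
top rim [0.5966 0.325 ] 0.0416 z by side (x-,x+,y-,y+) [np.float64(0.1461), np.float64(0.1458), np.float64(0.1457), np.float64(0.146)]
side rim [0.5975 0.3271] 0.0431 z by side (x-,x+,y-,y+) [np.float64(0.145), np.float64(0.145), np.float64(0.145), np.float64(0.1452)]
```

```bash
python3 -m pendant '[{"translation":[0,1,1],"twist":[0,0,0],"grip":-1},{"translation":[0,0,0],"twist":[0,0,0],"grip":-1},{"translation":[0,1,1],"twist":[0,0,0],"grip":-1},{"translation":[0,0,0],"twist":[0,0,0],"grip":-1},{"translation":[0,0,0],"twist":[0,0,0],"grip":-1},{"translation":[0,0,0],"twist":[0,0,0],"grip":-1},{"translation":[0,0,0],"twist":[0,0,0],"grip":-1},{"translation":[0,0,0],"twist":[0,0,0],"grip":-1},{"translation":[0,0,0],"twist":[0,0,0],"grip":-1},{"translation":[0,0,0],"twist":[0,0,0],"grip":-1}]' 60
python3 - <<'E'
from rim import *
where();rim(.144)
E
```

```text
t: 26.05
tool_pos: [0.4606, 0.3567, 0.074]
orientation: [-0.423, -2.815, 1.182]
force: [0.1, -1.2, -1.0]
opening: 0.0221
t 26.05 grip pt [0.4637 0.3699 0.0874] psi 164.1 pitch -2.9 lean 45.1 open 0.0221 F [ 0.1 -1.2 -1. ] q [ 0.81  0.9   0.94 -0.41  1.98 -0.5 ]
top rim [0.5966 0.327 ] 0.0419 z by side (x-,x+,y-,y+) [np.float64(0.1459), np.float64(0.1468), np.float64(0.1468), np.float64(0.1458)]
side rim [0.5972 0.3277] 0.0432 z by side (x-,x+,y-,y+) [np.float64(0.1449), np.float64(0.1462), np.float64(0.1458), np.float64(0.1454)]
```

Contact is made: the rim height no longer changes and the weight is coming off the wrist. Rim centre is (0.597, 0.327) and mat centre is (0.595, 0.328). I'll release.

```bash
python3 -m pendant '[{"translation":[0,0,0],"twist":[0,0,0],"grip":-0.5},{"translation":[0,0,0],"twist":[0,0,0],"grip":-0.4},{"translation":[0,0,0],"twist":[0,0,0],"grip":-0.3},{"translation":[0,0,0],"twist":[0,0,0],"grip":-0.2},{"translation":[0,0,0],"twist":[0,0,0],"grip":-0.1},{"translation":[0,0,0],"twist":[0,0,0],"grip":0},{"translation":[0,0,0],"twist":[0,0,0],"grip":0.1},{"translation":[0,0,0],"twist":[0,0,0],"grip":0.1},{"translation":[0,0,0],"twist":[0,0,0],"grip":0.1},{"translation":[0,0,0],"twist":[0,0,0],"grip":0.1}]' 20
python3 - <<'E'
from rim import *
where();rim(.144)
E
```

```text
t: 27.15
tool_pos: [0.461, 0.3569, 0.0745]
orientation: [-0.423, -2.816, 1.181]
force: [0.0, 0.4, -0.3]
opening: 0.0511
t 27.15 grip pt [0.4641 0.37   0.0879] psi 164.1 pitch -3.0 lean 45.1 open 0.0511 F [ 0.   0.4 -0.3] q [ 0.81  0.9   0.94 -0.41  1.98 -0.5 ]
top rim [0.5985 0.3258] 0.0419 z by side (x-,x+,y-,y+) [np.float64(0.1462), np.float64(0.1457), np.float64(0.1459), np.float64(0.1453)]
side rim [0.5997 0.326 ] 0.043 z by side (x-,x+,y-,y+) [np.float64(0.1449), np.float64(0.1446), np.float64(0.1448), np.float64(0.1446)]
```

Released and standing level. I'll back straight out along the tool axis, away from everything.

```bash
python3 -m pendant '[{"translation":[0,0,-5],"twist":[0,0,0],"grip":0.1},{"translation":[0,0,-10],"twist":[0,0,0],"grip":0.1},{"translation":[0,0,-15],"twist":[0,0,0],"grip":0.1},{"translation":[0,0,-20],"twist":[0,0,0],"grip":0.1},{"translation":[0,0,-20],"twist":[0,0,0],"grip":0.1},{"translation":[0,0,-20],"twist":[0,0,0],"grip":0.1},{"translation":[10,-10,-10],"twist":[0,0,0],"grip":0.1},{"translation":[10,-10,-10],"twist":[0,0,0],"grip":0.1},{"translation":[0,0,0],"twist":[0,0,0],"grip":0.1},{"translation":[0,0,0],"twist":[0,0,0],"grip":0.1}]'
python3 - <<'E'
from rim import *
where();rim(.144)
p,d=robot.read_camera("top");q,_=robot.read_camera("side");np.savez("end.npz",p=p,q=q)
o=np.load("top0.npz")["p"];os=np.load("side0.npz")["p"]
def cen(a,lo,hi,box):
    x0,y0,x1,y1=box;h=cv2.cvtColor(a,cv2.COLOR_RGB2HSV)[y0:y1,x0:x1];m=cv2.inRange(h,lo,hi);M=cv2.moments(m,True);return (round(M["m10"]/M["m00"],2),round(M["m01"]/M["m00"],2),int(M["m00"]))
for nm,i,lo,hi,box in(("tray side","s",(105,90,40),(125,255,255),(160,170,225,230)),("tray top","t",(105,50,40),(125,255,255),(225,115,320,165)),("dots side","s",(0,90,60),(15,255,255),(232,95,262,140)),("bottle side","s",(0,90,30),(20,255,255),(270,90,300,135)),("tipbox side","s",(60,40,30),(90,255,255),(285,160,325,215))):
    a,b=(os,q) if i=="s" else (o,p);print(nm,cen(a,lo,hi,box),cen(b,lo,hi,box))
A=np.clip(np.hstack([p[50:350,60:400],q[50:350,100:440]]).astype(float)*1.7,0,255).astype(np.uint8);A=cv2.resize(A,(800,353))
cv2.imwrite("pics/end.png",cv2.cvtColor(A,cv2.COLOR_RGB2BGR))
E
```

```text
t: 28.25
tool_pos: [0.4525, 0.4276, 0.1698]
orientation: [-0.422, -2.814, 1.183]
force: [0.6, -0.7, -0.2]
opening: 0.0512
t 28.25 grip pt [0.4555 0.4408 0.1831] psi 164.1 pitch -2.9 lean 45.2 open 0.0512 F [ 0.6 -0.7 -0.2] q [ 0.87  0.98  0.63 -0.42  2.21 -0.53]
top rim [0.5985 0.3258] 0.0419 z by side (x-,x+,y-,y+) [np.float64(0.146), np.float64(0.1459), np.float64(0.1464), np.float64(0.1458)]
side rim [0.5997 0.326 ] 0.043 z by side (x-,x+,y-,y+) [np.float64(0.145), np.float64(0.1447), np.float64(0.1447), np.float64(0.1446)]
tray side (35.38, 26.77, 1321) (35.33, 26.86, 1318)
tray top (45.81, 25.12, 2076) (45.12, 25.25, 1981)
dots side (11.74, 19.17, 238) (11.74, 19.16, 238)
bottle side (15.73, 21.39, 304) (15.69, 21.21, 302)
tipbox side (20.03, 26.93, 943) (19.99, 27.04, 957)
```

View pics/end.png

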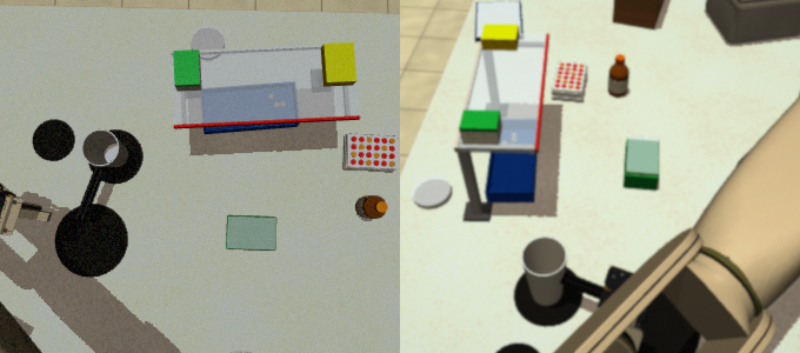

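The empty beaker stands on the medium mat at (100,150) left and (547,275) right. The gripper is clear of it, and the tray and bystanders haven't moved. Handing in.

```bash
python3 -c "
from plant import robot
print(robot.close_job())"
```

```text
the job is handed in; nothing more can be done
None
```

The job is done and handed in at about 28 s of the 69 s allowed. I gripped the beaker's handle leaning 45°, tipped it to about 71° outside, took it in under the shelf, poured at 100–114°, and backed out. I then stood it on the middle-sized mat and let go.

**Final checks:**
- **Balls:** The top view clearly shows three balls in the tray. The fourth is mostly hidden by the red strip. Both views place it at (0.684, -0.044, 0.010), on the tray floor against the front wall. The beaker's floor looked empty.
- **Beaker:** It stands level within about 1 mm across the rim, its axis about 5 mm from the mat's centre where 39 mm is allowed. The rim did not move while the arm backed away.
- **Shelf:** I saw no sign of contact. The force readings between moves stayed below about 4 N, but I did not log it during them.
- **Bystanders:** The plates, bottle and tip box moved less than 0.2 px in the side view.
- **Tray:** It moved less than 0.1 px in the side view. The top-view colour mask shifted 0.7 px; I put this down to the balls covering part of the blue.

**Disagreements:**
- The beaker drooped about 2.5° in the grip, and I corrected that before setting it down.
- The gripper read 22 mm closed on the 18 mm handle. I found no cause, but the grip held.

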